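Pack the sample jars into the dust-flap crate

ROBOT

A 6-joint arm with a two-finger parallel gripper is mounted at the origin on the work surface. World frame = base frame: x ahead of the robot, y to its left, z up, the work surface at z = 0. Lengths are in m, angles in degrees, forces in N, time in s.
With the tool pointing down it reaches from about 0.4 to 0.925 m from the base axis. Payload 12.5 kg.
Tool frame: the origin (TCP) lies between the finger pads; the fingertips stand 17 mm ahead of it and the grasp point (between the pads) lies 2 mm behind it (env.nose_length is the distance from the TCP to the fingertips, in m); z points along the fingers, y is the line along which they close (so a half turn about z gives the same grasp; the last joint's range is limited). The gripper opens to 95 mm and grips with 3 to 60 N. Pads are 20 mm wide; open, the fingers measure 119 mm over their backs; the gripper's body (75 mm by 180 mm) begins 59 mm behind the grasp point.
Start: joints at [-78.587, 28.126, 89.318, -0, 62.55, -6.05], TCP at [0.188, -0.596, 0.232] pointing down, gripper open.
Joint ranges: [-177.58, 177.58], [-47.91, 125.51], [2.72, 160], [-65.01, 245.01], [3.68, 167.84], [-153.87, 153.87]. Speed limits (degrees/s): [127.2, 127.2, 159.86, 180, 180, 180].

INTERFACE

Orientations are given as a 3x3 rotation matrix whose columns are the frame's x, y, z axes.
In Python, from rig import env, optics gives the robot as it stands.
- The arm moves only by the tool apply_moves, never from a script. Its argument "series" is a list of rows, each a list of 7 numbers: the opening, from -1 (shut) to 1 (fully open), then the shift along the world's x, y, z in units of 120 mm (1.0 is 120 mm), then the turn, a rotation vector about the world's x, y, z in units of 60 degrees (1.0 is 60 degrees). In form: [[grip, dx, dy, dz, ax, ay, az], ...]. A call has exactly 10 rows; each row is the pose to reach, as a shift and turn from the pose commanded when the call began; what a row does not reach only later rows make up. A row lasts 1/10 s, in which the tool goes at most 50 mm and 8.59 degrees, less where a joint would pass 70% of its speed; a pose out of reach is approached as far as the arm can. A call with a number of a shift or a turn outside -1 to 1 is refused whole. A call with a gripper value outside its range is refused whole. The fingers move at their own pace and stop on an object; "grip_force" is the grip in N (left out, the last holds). Time passes only in rows, so rows that repeat a pose let the fingers close, or fill a call up. It gives the time, the measured TCP pose, the force, the opening and the grip force at its end, in the units of the state.
- env.get_state(): the state, without advancing time (a new reading comes with each control period).
- optics.capture(name): name is "side" or "top" or "wrist"; returns (picture, depth): 480x640x3 uint8, red, green, blue; 480x640 float32, m along the optical axis (not along the pixel's ray), 0 where there is no reading.
- optics.camera_model(name): a dict with "vertical_fov" (degrees; the focal length in pixels is half the picture's height over the tangent of half this angle, whatever the lens; pixels are square), "cx", "cy" (the principal point, pixels), "k1" (the pictures are not rectified: a ray, as slopes to the right and down, at radius r is drawn at 1 + k1 r^2 times it, then the intrinsics apply), "extrinsics" (4x4, takes a point from camera to world coordinates); the wrist camera has in their place "mount" (4x4, takes a point from camera to tool coordinates, whose origin is the TCP and whose axes are the flange's). Camera axes: x right, y down, z forward; pixel columns grow to the right and rows downward; lengths in m; the calibration is good to about 2 mm. A picture is of the moment at which its call begins: read the wrist's pose just before it. camera_model takes no time and is no camera call.
- env.finish_job(): hands the job in; it is judged then, once.
The state is a dict: "time_s": time; "q": joint angles; "joint_velocities": joint speeds; "joint_efforts": joint torques, N m; "tool_pos": TCP position; "ee_rot": TCP orientation; "force": force on the tool from outside, world axes, zero at the start; "torque": the same for the moment, N m; "gripper_width": finger opening in m; "finger_force": force on a finger pad.
Only numpy, scipy, OpenCV 4.12 (cv2) and the standard library are available. Lean on these libraries where they do the work, as an engineer would, in place of code of your own. Each camera call takes 0.05 s, during which the arm holds its last target. There are 200 camera calls.

TASK

The jars of the new sample batch standing on the rubber mat go into store. Put every full-height jar upright on the floor of an empty cell of the flap-covered crate, one to a cell: the flaps hide which cells already hold a jar, so feel for the empty ones, and lower the jars in rather than letting them drop. The odd short jars do not belong in the crate: stand them upright in the steel tray, and do not touch the weighing indicator or the stone samples.

Things in the scene. Friction and masses are not known exactly. Their poses are not given: they have to be found in the camera images.
- crate: Fixed blue crate with an aluminium cover, 248 (its x) by 168 (its y) by 112 mm high; origin at the centre of its underside. 8 cells, 4 along x (pitch 60 mm) by 2 along y (pitch 80 mm), floors 6 mm above the underside. At each start 3 or 4 of the cells, any of them, already hold a full-height jar standing centred on the floor, its knob top 26 mm below the cover's top.
- tray: Fixed open steel tray for the short jars, 170 mm (its x) by 105 mm (its y), 24 mm high, walls and floor 3 mm; origin at the centre of its underside. Room for two jars side by side along x.
- cell1 (a point): Centre of the mouth of crate cell 1, level with the cover's top; axes as the crate. Mouth 52 (x) by 72 mm (y), cover 4 mm thick. Under it two yellow flaps, hinged on the x sides, hide the cell; pushed (under 2 N for both) they swing down, let go they spring shut. Below, rails up to 46 mm above the crate's underside leave 54 mm along y, walls 56 mm along x.
- cell2 (a point): Centre of the mouth of crate cell 2, level with the cover's top; axes as the crate. Mouth 52 (x) by 72 mm (y), cover 4 mm thick. Under it two yellow flaps, hinged on the x sides, hide the cell; pushed (under 2 N for both) they swing down, let go they spring shut. Below, rails up to 46 mm above the crate's underside leave 54 mm along y, walls 56 mm along x.
- cell3 (a point): Centre of the mouth of crate cell 3, level with the cover's top; axes as the crate. Mouth 52 (x) by 72 mm (y), cover 4 mm thick. Under it two yellow flaps, hinged on the x sides, hide the cell; pushed (under 2 N for both) they swing down, let go they spring shut. Below, rails up to 46 mm above the crate's underside leave 54 mm along y, walls 56 mm along x.
- cell4 (a point): Centre of the mouth of crate cell 4, level with the cover's top; axes as the crate. Mouth 52 (x) by 72 mm (y), cover 4 mm thick. Under it two yellow flaps, hinged on the x sides, hide the cell; pushed (under 2 N for both) they swing down, let go they spring shut. Below, rails up to 46 mm above the crate's underside leave 54 mm along y, walls 56 mm along x.
- cell5 (a point): Centre of the mouth of crate cell 5, level with the cover's top; axes as the crate. Mouth 52 (x) by 72 mm (y), cover 4 mm thick. Under it two yellow flaps, hinged on the x sides, hide the cell; pushed (under 2 N for both) they swing down, let go they spring shut. Below, rails up to 46 mm above the crate's underside leave 54 mm along y, walls 56 mm along x.
- cell6 (a point): Centre of the mouth of crate cell 6, level with the cover's top; axes as the crate. Mouth 52 (x) by 72 mm (y), cover 4 mm thick. Under it two yellow flaps, hinged on the x sides, hide the cell; pushed (under 2 N for both) they swing down, let go they spring shut. Below, rails up to 46 mm above the crate's underside leave 54 mm along y, walls 56 mm along x.
- cell7 (a point): Centre of the mouth of crate cell 7, level with the cover's top; axes as the crate. Mouth 52 (x) by 72 mm (y), cover 4 mm thick. Under it two yellow flaps, hinged on the x sides, hide the cell; pushed (under 2 N for both) they swing down, let go they spring shut. Below, rails up to 46 mm above the crate's underside leave 54 mm along y, walls 56 mm along x.
- cell8 (a point): Centre of the mouth of crate cell 8, level with the cover's top; axes as the crate. Mouth 52 (x) by 72 mm (y), cover 4 mm thick. Under it two yellow flaps, hinged on the x sides, hide the cell; pushed (under 2 N for both) they swing down, let go they spring shut. Below, rails up to 46 mm above the crate's underside leave 54 mm along y, walls 56 mm along x.
- jar1: Jar of the batch (absent in some starts), standing on a fixed rubber mat 3 mm thick: clear, 44 mm across, lid as wide, with a round grip knob 18 mm across and 22 mm high on top. Either full-height (80 mm over the knob, 0.18 kg) or short (56 mm over the knob, 0.12 kg): tell by its height, not by its colours. Origin at the centre of its underside, z up along the jar.
- jar1_knob (a point): Centre of the top of the knob of jar 1.
- jar2: Jar of the batch (absent in some starts), standing on a fixed rubber mat 3 mm thick: clear, 44 mm across, lid as wide, with a round grip knob 18 mm across and 22 mm high on top. Either full-height (80 mm over the knob, 0.18 kg) or short (56 mm over the knob, 0.12 kg): tell by its height, not by its colours. Origin at the centre of its underside, z up along the jar.
- jar2_knob (a point): Centre of the top of the knob of jar 2.
- jar3: Jar of the batch (absent in some starts), standing on a fixed rubber mat 3 mm thick: clear, 44 mm across, lid as wide, with a round grip knob 18 mm across and 22 mm high on top. Either full-height (80 mm over the knob, 0.18 kg) or short (56 mm over the knob, 0.12 kg): tell by its height, not by its colours. Origin at the centre of its underside, z up along the jar.
- jar3_knob (a point): Centre of the top of the knob of jar 3.
- jar4: Jar of the batch (absent in some starts), standing on a fixed rubber mat 3 mm thick: clear, 44 mm across, lid as wide, with a round grip knob 18 mm across and 22 mm high on top. Either full-height (80 mm over the knob, 0.18 kg) or short (56 mm over the knob, 0.12 kg): tell by its height, not by its colours. Origin at the centre of its underside, z up along the jar.
- jar4_knob (a point): Centre of the top of the knob of jar 4.
- jar5: Jar of the batch (absent in some starts), standing on a fixed rubber mat 3 mm thick: clear, 44 mm across, lid as wide, with a round grip knob 18 mm across and 22 mm high on top. Either full-height (80 mm over the knob, 0.18 kg) or short (56 mm over the knob, 0.12 kg): tell by its height, not by its colours. Origin at the centre of its underside, z up along the jar.
- jar5_knob (a point): Centre of the top of the knob of jar 5.
- jar6: Jar of the batch (absent in some starts), standing on a fixed rubber mat 3 mm thick: clear, 44 mm across, lid as wide, with a round grip knob 18 mm across and 22 mm high on top. Either full-height (80 mm over the knob, 0.18 kg) or short (56 mm over the knob, 0.12 kg): tell by its height, not by its colours. Origin at the centre of its underside, z up along the jar.
- jar6_knob (a point): Centre of the top of the knob of jar 6.
- indicator: Weighing indicator fixed to the counter, 190 mm wide, 95 mm high, beyond the work; origin at the centre of its underside. Not to be touched.
- stones: Fixed pile of two stone samples, about 120 by 150 by 38 mm high, beyond the tray; origin at the centre of the underside. Not to be touched.

How it is judged:
By the outcome, as a careful person would: the job done as asked, in the order asked, and still so for the second after the job is handed in, with the robot touching nothing.
Of stored1, stored2, stored3, stored4, stored5, stored6, stored7, stored8 only 3 to 4 are there at a start; the rules pass over those that are not, and their reading is None.
Of jar1, jar3, jar4, jar6 only 3 to 4 are there at a start; the rules pass over those that are not, and their reading is None.
Of jar2, jar5 only 1 to 2 are there at a start; the rules pass over those that are not, and their reading is None.
At some moment in a run one of jar1, jar2, jar3, jar4, jar5, jar6 may be knocked a few centimetres aside while the robot is not near it.
It also fails if it takes over 210 s, if anything falls off the work surface, if the arm or the gripper's body presses on something with over 40 N, if the wrist force passes 120 N, or if a joint passes its speed limit or range.

## Working session

There is one attempt and no reset: what is moved stays moved. The work goes in short steps, Python scripts to look and compute and a tool call to move; the robot and the scene stay as the last step left them, time stands still between calls to the robot, and variables do not carry over. Pictures are saved under pics/ and viewed, at most 14 in all, crops included, and the job is handed in when it is done.

Besides the shell and the picture viewer there is one more tool, called by a JSON object that holds its "api" and its "payload". apply_moves: Moves the arm, as the interface text tells. Its arguments: {"type":"object","properties":{"series":{"type":"array"},"grip_force":{"type":"number"}},"required":["series"]}

```bash
ls; mkdir -p pics
cat > h.py <<'E'
import numpy as np, cv2
from rig import env, optics
def model(n):
    m=optics.camera_model(n); f=240/np.tan(np.radians(m['vertical_fov']/2))
    return m,f
def cloud(n):
    s=env.get_state(); im,d=optics.capture(n); m,f=model(n)
    if n=='wrist':
        T=np.eye(4);T[:3,:3]=s['ee_rot'];T[:3,3]=s['tool_pos'];T=T@np.array(m['mount'])
    else: T=np.array(m['extrinsics'])
    K=np.array([[f,0,m['cx']],[0,f,m['cy']],[0,0,1.]])
    v,u=np.mgrid[0:480,0:640]; 
    xd=np.stack([(u-m['cx'])/f,(v-m['cy'])/f],-1)
    x=xd.copy()
    for _ in range(10): x=xd/(1+m['k1']*(x**2).sum(-1,keepdims=True))
    P=np.concatenate([x*d[...,None],d[...,None]],-1)
    W=P@T[:3,:3].T+T[:3,3]; W[d==0]=np.nan
    return im,d,W
E
python3 - <<'E'
from h import *
ims=[]
for n in ['top','side']:
    im,d,W=cloud(n); np.savez(n,im=im,d=d,W=W); cv2.imwrite(f'pics/{n}0.png',im[...,::-1])
    m,f=model(n); print(n,f,m['k1'],np.round(m['extrinsics'],3).tolist())
print(optics.camera_model('wrist'))
s=env.get_state(); print(s)
E
```

```text
pics
top 604.3186147650549 0.012237402981921094 [[0.001, -0.994, 0.112, 0.446], [-1.0, -0.0, 0.009, 0.002], [-0.009, -0.112, -0.994, 1.508], [0.0, 0.0, 0.0, 1.0]]
side 504.3467919146328 0.005423885082424435 [[0.993, -0.073, 0.097, 0.477], [-0.121, -0.65, 0.75, -0.712], [0.009, -0.756, -0.654, 0.715], [0.0, 0.0, 0.0, 1.0]]
{'vertical_fov': 59.62949641552832, 'cx': 321.9914440712142, 'cy': 240.20969707867883, 'k1': -0.026102871056040807, 'mount': array([[ 4.96985376e-04, -9.59939271e-01, -2.80207689e-01,
         7.80765570e-02],
       [ 9.99999808e-01,  5.80825554e-04, -2.16168154e-04,
         4.00160440e-04],
       [ 3.70260087e-04, -2.80207528e-01,  9.59939375e-01,
        -1.53179922e-01],
       [ 0.00000000e+00,  0.00000000e+00,  0.00000000e+00,
         1.00000000e+00]])}
{'time_s': 0.1, 'q': array([-7.85862821e+01,  2.81599269e+01,  8.93456577e+01, -7.23710248e-04,
        6.25498017e+01, -6.05042001e+00]), 'joint_velocities': array([ 0.05201858,  0.01854152, -0.09245414,  0.04524188, -0.11986389,
       -0.04576151]), 'joint_efforts': array([ 2.83702670e-03, -6.13622189e+01, -2.58605397e+01,  6.93063601e-02,
        4.70532873e-02, -2.59994249e-05]), 'tool_pos': array([ 0.18754873, -0.59599461,  0.23113436]), 'ee_rot': array([[ 9.53903239e-01,  3.00114261e-01, -2.02284044e-04],
       [ 3.00114315e-01, -9.53902775e-01,  9.45336824e-04],
       [ 9.07497515e-05, -9.62468195e-04, -9.99999533e-01]]), 'force': array([ 0.54399075, -0.5783185 , -0.08175016]), 'torque': array([0.04458104, 0.01147546, 0.00283347]), 'finger_force': 0.0, 'gripper_width': 0.09498420760413964}
```

View pics/top0.png

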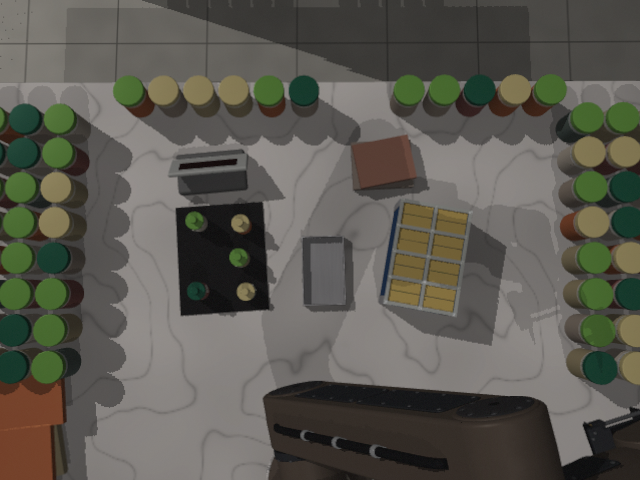

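View pics/side0.png

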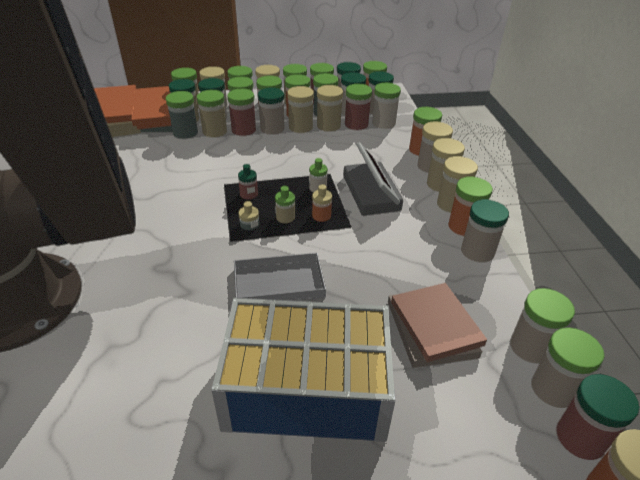

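The top view shows five jars on the mat, at px (195,221), (240,224), (239,258), (197,290) and (246,291). The tray is at (325,272), the crate at (428,258), the indicator at (212,172) and the stones at (383,163). The side view shows the jar at (249,215) looking short.

Run:
```python
from h import *
from scipy import ndimage as nd
t=np.load('top.npz');s=np.load('side.npz')
W=t['W']; im=t['im']
for (u,v) in [(195,221),(240,224),(239,258),(197,290),(246,291)]:
    p=W[v-24:v+25,u-24:u+25].reshape(-1,3)
    p=p[np.isfinite(p[:,2])&(p[:,2]>0.02)]
    zt=np.percentile(p[:,2],99)
    c0=np.median(p[p[:,2]>zt-.006],0)
    k=p[p[:,2]>zt-.006]
    lid=p[(abs(p[:,2]-zt+.022)<.005)]
    print('top',(u,v),'zt',zt.round(4),'knob',c0.round(4),len(k),'lid mid',((lid.min(0)+lid.max(0))/2).round(4),(np.ptp(lid,axis=0)).round(3))
    q=s['W'].reshape(-1,3); q=q[np.isfinite(q[:,2])]; q=q[np.hypot(*(q[:,:2]-c0[:2]).T)<.03]
    zs=np.percentile(q[:,2],99.5); k=q[q[:,2]>zs-.004]; print('   side zt',zs.round(4),k.mean(0).round(4),len(k))
def rect(mask,name,Ws):
    p=Ws[mask]; p=p[np.isfinite(p[:,2])]
    r=cv2.minAreaRect(p[:,:2].astype(np.float32)*1000); print(name,len(p),r,'z',np.median(p[:,2]).round(4))
for nm,Ws in (('top',W),('side',s['W'])):
    z=Ws[...,2];x=Ws[...,0];y=Ws[...,1]
    for lo,hi,cx,cy,n in ((.104,.122,.44,-.25,'crate'),(.016,.032,.43,0.0,'tray'),(.012,.06,.65,-.13,'stones')):
        m=(z>lo)&(z<hi)&(abs(x-cx)<.19)&(abs(y-cy)<.17)
        l,k=nd.label(m); sz=nd.sum(m,l,range(1,k+1)); 
        for i in np.argsort(sz)[::-1][:3]:
            if sz[i]>100: rect(l==i+1,nm+' '+n,Ws)
```

```text
top (195, 221) zt 0.0866 knob [0.6243 0.3015 0.0844] 44 lid mid [0.6239 0.3033 0.0644] [0.042 0.044 0.01 ]
   side zt 0.0847 [0.6219 0.2991 0.0832] 25
top (240, 224) zt 0.0872 knob [0.6173 0.1915 0.0841] 34 lid mid [0.6165 0.1905 0.065 ] [0.042 0.041 0.01 ]
   side zt 0.0843 [0.6157 0.1888 0.0826] 37
top (239, 258) zt 0.0865 knob [0.5356 0.1952 0.0834] 38 lid mid [0.5346 0.1941 0.0645] [0.041 0.041 0.01 ]
   side zt 0.0839 [0.5338 0.1916 0.0827] 37
top (197, 290) zt 0.0883 knob [0.4545 0.2967 0.0846] 36 lid mid [0.4547 0.294  0.0663] [0.038 0.044 0.01 ]
   side zt 0.0845 [0.4535 0.2922 0.0832] 28
top (246, 291) zt 0.0647 knob [0.4524 0.1788 0.0613] 26 lid mid [0.4537 0.1787 0.0418] [0.041 0.041 0.008]
   side zt 0.0609 [0.4516 0.1759 0.059 ] 37
top crate 6640 ((526.8536987304688, -249.28317260742188), (170.27774047851562, 235.39569091796875), 79.92595672607422) z 0.1099
top tray 162 ((504.99932861328125, -9.528366088867188), (168.5196990966797, 104.75386810302734), 1.8169265985488892) z 0.0249
top tray 131 ((551.8170776367188, -40.884521484375), (157.06124877929688, 75.6333236694336)
[... 470 characters left out ...]
72.1632537841797, 240.10488891601562), 79.75895690917969) z 0.1091
side tray 783 ((503.7995300292969, -10.390335083007812), (169.88194274902344, 109.75301361083984), 1.5621150732040405) z 0.0222
side tray 103 ((452.1836853027344, 161.94525146484375), (39.91230010986328, 15.801411628723145), 0.035835981369018555) z 0.0238
side stones 5190 ((772.0418701171875, -159.828125), (128.70999145507812, 158.6069793701172), 2.9781394004821777) z 0.0376
side stones 449 ((547.4974365234375, -42.557167053222656), (162.26986694335938, 81.33702087402344), 39.543216705322266) z 0.0206
side stones 101 ((487.5946960449219, 38.28061294555664), (54.97588348388672, 3.8498127460479736), 1.6939152479171753) z 0.0186
```

{"api": "apply_moves", "payload": {"series": [[0, 0.2, 0.2, 0.12, 0, 0, -0.1], [0, 0.4, 0.4, 0.24, 0, 0, -0.2], [0, 0.6, 0.6, 0.36, 0, 0, -0.3], [0, 0.8, 0.8, 0.5, 0, 0, -0.4], [0, 1, 1, 0.57, 0, 0, -0.46], [0, 1, 1, 0.57, 0, 0, -0.46], [0, 1, 1, 0.57, 0, 0, -0.46], [0, 1, 1, 0.57, 0, 0, -0.46], [0, 1, 1, 0.57, 0, 0, -0.46], [0, 1, 1, 0.57, 0, 0, -0.46]], "grip_force": 12}}

```text
time_s: 1.1
tool_pos: [0.307, -0.4767, 0.2996]
ee_rot: [[0.984, -0.177, -0.0], [-0.177, -0.984, 0.001], [-0.0, -0.001, -1.0]]
force: [-0.2, 0.1, 0.1]
gripper_width: 0.0478
finger_force: 0.0
```

{"api": "apply_moves", "payload": {"series": [[0, 0.15, 0.15, 0, 0, 0, 0], [0, 0.3, 0.3, 0, 0, 0, 0], [0, 0.45, 0.45, 0, 0, 0, 0], [0, 0.6, 0.6, 0, 0, 0, 0], [0, 0.75, 0.75, 0, 0, 0, 0], [0, 0.9, 0.9, 0, 0, 0, 0], [0, 1, 1, 0, 0, 0, 0], [0, 1, 1, 0, 0, 0, 0], [0, 1, 1, 0, 0, 0, 0], [0, 1, 1, 0, 0, 0, 0]]}}

```text
time_s: 2.1
tool_pos: [0.427, -0.3569, 0.2999]
ee_rot: [[0.984, -0.177, -0.0], [-0.177, -0.984, -0.0], [-0.0, 0.0, -1.0]]
force: [0.9, -0.6, -0.1]
gripper_width: 0.0474
finger_force: 0.0
```

{"api": "apply_moves", "payload": {"series": [[-1, 0.15, 0.15, 0, 0, 0, 0], [-1, 0.3, 0.3, 0, 0, 0, 0], [-1, 0.45, 0.45, 0, 0, 0, 0], [-1, 0.6, 0.6, 0, 0, 0, 0], [-1, 0.75, 0.8, 0, 0, 0, 0], [-1, 0.83, 0.88, 0, 0, 0, 0], [-1, 0.83, 0.88, 0, 0, 0, 0], [-1, 0.83, 0.88, 0, 0, 0, 0], [-1, 0.83, 0.88, 0, 0, 0, 0], [-1, 0.83, 0.88, 0, 0, 0, 0]]}}

```text
time_s: 3.1
tool_pos: [0.5266, -0.2515, 0.3001]
ee_rot: [[0.984, -0.177, -0.0], [-0.177, -0.984, -0.0], [-0.0, 0.0, -1.0]]
force: [-0.7, 0.2, -0.0]
gripper_width: 0.0005
finger_force: 0.0
```

Run:
```python
from h import *
from scipy import ndimage as nd
s=env.get_state(); print(s['time_s'],s['tool_pos'],s['ee_rot'].round(4).tolist(),s['force'],s['gripper_width'])
im,d,W=cloud('wrist'); np.savez('w1',im=im,d=d,W=W); cv2.imwrite('pics/w1.png',im[...,::-1])
hsv=cv2.cvtColor(im,cv2.COLOR_RGB2HSV)
y=cv2.inRange(hsv,(14,90,60),(34,255,255)); y=cv2.morphologyEx(y,cv2.MORPH_CLOSE,np.ones((9,9)))
n,l,st,c=cv2.connectedComponentsWithStats(y)
for i in range(1,n):
    if st[i,4]>1500:
        p=W[l==i]; p=p[np.isfinite(p[:,2])]; r=cv2.minAreaRect((p[:,:2]*1000).astype(np.float32))
        print(c[i].round(),st[i,4],np.round(r[0],1),np.round(r[1],1),round(r[2],2),np.median(p[:,2]).round(4))
z=W[...,2]; m=(z>.1)&(z<.125); p=W[m]; print(cv2.minAreaRect((p[:,:2]*1000).astype(np.float32)),np.percentile(p[:,2],[5,25,50,75,95]))
```

```text
3.1 [ 0.52661689 -0.25148685  0.30011354] [[0.9842, -0.1772, -0.0001], [-0.1772, -0.9842, -0.0002], [-0.0, 0.0002, -1.0]] [-0.74955082  0.23008117 -0.04302616] 0.0005266626267371045
[269.  97.] 6100 [ 626.  -226.9] [71.1 51.4] 79.51 0.1082
[370.  98.] 6195 [ 611.6 -306.9] [71.3 51.5] 79.82 0.1081
[271. 174.] 5328 [ 565.8 -216.3] [71.6 53.2] 78.84 0.1082
[368. 174.] 5325 [ 551.9 -296.2] [70.8 51.2] 79.93 0.1081
[274. 244.] 4613 [ 506.2 -205.4] [70.9 53.4] 79.51 0.1081
[366. 245.] 4633 [ 491.6 -285.3] [70.5 53.5] 79.92 0.1081
[269. 301.] 2379 [ 491.4 -203.2] [ 66.5 113.5] 75.25 0.1081
[372. 301.] 2214 [ 439.9 -279.2] [64.  36.4] 79.9 0.108
((530.7122192382812, -250.5846405029297), (170.68438720703125, 248.8658905029297), 79.6065444946289) [0.1069678  0.10783269 0.1085194  0.11121892 0.112834  ]
```

View pics/w1.png

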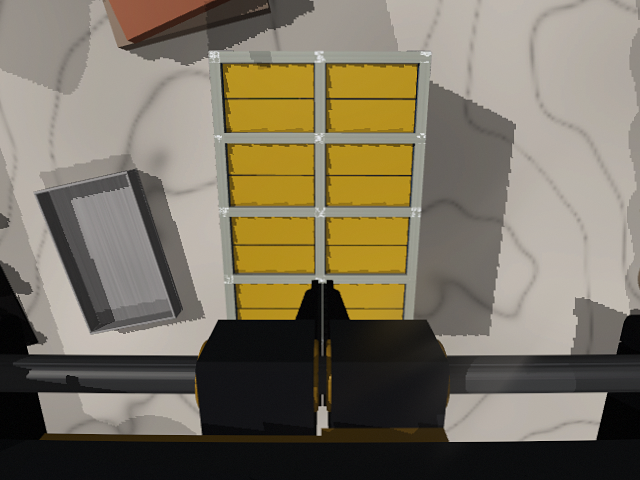

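The wrist view shows six whole flap cells, e.g. px (269,97), (370,98) and (366,245), with the closed fingers at (322,300). That puts the crate centre near (528, −250.5) mm with its x axis at −10.2°. The tool is already turned to match, so I'll start probing.

{"api": "apply_moves", "payload": {"series": [[-1, 0.1, -0.2, -0.2, 0, 0, 0], [-1, 0.2, -0.36, -0.4, 0, 0, 0], [-1, 0.2, -0.363, -0.6, 0, 0, 0], [-1, 0.2, -0.363, -0.8, 0, 0, 0], [-1, 0.2, -0.363, -1, 0, 0, 0], [-1, 0.2, -0.363, -1, 0, 0, 0], [-1, 0.2, -0.363, -1, 0, 0, 0], [-1, 0.2, -0.363, -1, 0, 0, 0], [-1, 0.2, -0.363, -1, 0, 0, 0], [-1, 0.2, -0.363, -1, 0, 0, 0]]}}

```text
time_s: 4.15
tool_pos: [0.5514, -0.2943, 0.181]
ee_rot: [[0.984, -0.176, 0.001], [-0.176, -0.984, -0.001], [0.001, 0.001, -1.0]]
force: [-0.7, 0.1, -0.5]
gripper_width: 0.0007
finger_force: 0.0
```

{"api": "apply_moves", "payload": {"series": [[-1, 0, 0, -0.15, 0, 0, 0], [-1, 0, 0, -0.3, 0, 0, 0], [-1, 0, 0, -0.4, 0, 0, 0], [-1, 0, 0, -0.46, 0, 0, 0], [-1, 0, 0, -0.51, 0, 0, 0], [-1, 0, 0, -0.55, 0, 0, 0], [-1, 0, 0, -0.59, 0, 0, 0], [-1, 0, 0, -0.62, 0, 0, 0], [-1, 0, 0, -0.64, 0, 0, 0], [-1, 0, 0, -0.64, 0, 0, 0]]}}

```text
time_s: 5.15
tool_pos: [0.5511, -0.2941, 0.103]
ee_rot: [[0.984, -0.176, -0.0], [-0.176, -0.984, 0.0], [-0.0, -0.0, -1.0]]
force: [-0.4, 0.4, -0.0]
gripper_width: 0.0004
finger_force: 0.7
```

{"api": "apply_moves", "payload": {"series": [[-1, 0, 0, -0.002, 0, 0, 0], [-1, 0, 0, -0.004, 0, 0, 0], [-1, 0, 0, -0.006, 0, 0, 0], [-1, 0, 0, -0.008, 0, 0, 0], [-1, 0, 0, -0.01, 0, 0, 0], [-1, 0, 0, -0.012, 0, 0, 0], [-1, 0, 0, -0.014, 0, 0, 0], [-1, 0, 0, -0.015, 0, 0, 0], [-1, 0, 0, -0.015, 0, 0, 0], [-1, 0, 0, -0.015, 0, 0, 0]]}}

```text
time_s: 6.15
tool_pos: [0.5512, -0.2942, 0.1015]
ee_rot: [[0.984, -0.176, -0.0], [-0.176, -0.984, -0.0], [-0.0, 0.0, -1.0]]
force: [-0.6, -0.1, 0.6]
gripper_width: 0.0005
finger_force: 0.5
```

Run:
```python
from h import *
s=env.get_state(); print(s['time_s'],s['tool_pos'],s['force'])
im,d,W=cloud('wrist'); cv2.imwrite('pics/w2.png',im[...,::-1])
```

```text
6.15 [ 0.55118806 -0.29415751  0.10146025] [-0.55982683 -0.12829174  0.59919823]
```

View pics/w2.png

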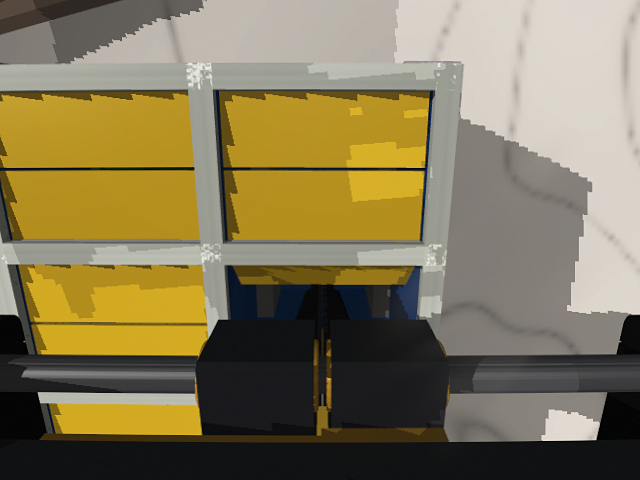

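The flaps of this cell are pushed open at px (325,275). The mouth spans columns 229–421, so the tool is centred. There is no contact force, so I'll push a little deeper and then probe the neighbour.

{"api": "apply_moves", "payload": {"series": [[-1, 0, 0, -0.01, 0, 0, 0], [-1, 0, 0, -0.02, 0, 0, 0], [-1, 0, 0, -0.03, 0, 0, 0], [-1, 0, 0, -0.04, 0, 0, 0], [-1, 0, 0, -0.05, 0, 0, 0], [-1, 0, 0, -0.06, 0, 0, 0], [-1, 0, 0, -0.07, 0, 0, 0], [-1, 0, 0, -0.08, 0, 0, 0], [-1, 0, 0, -0.08, 0, 0, 0], [-1, 0, 0, -0.08, 0, 0, 0]]}}

```text
time_s: 7.2
tool_pos: [0.5511, -0.2941, 0.0918]
ee_rot: [[0.984, -0.176, -0.0], [-0.176, -0.984, 0.0], [-0.0, 0.0, -1.0]]
force: [0.3, -0.2, -0.5]
gripper_width: 0.0006
finger_force: 0.8
```

{"api": "apply_moves", "payload": {"series": [[-1, 0, 0, 0.2, 0, 0, 0], [-1, 0, 0, 0.42, 0, 0, 0], [-1, 0.25, -0.044, 0.42, 0, 0, 0], [-1, 0.492, -0.088, 0.42, 0, 0, 0], [-1, 0.492, -0.088, 0.42, 0, 0, 0], [-1, 0.492, -0.088, 0.25, 0, 0, 0], [-1, 0.492, -0.088, 0.14, 0, 0, 0], [-1, 0.492, -0.088, 0.1, 0, 0, 0], [-1, 0.492, -0.088, 0.08, 0, 0, 0], [-1, 0.492, -0.088, 0.08, 0, 0, 0]]}}

```text
time_s: 8.2
tool_pos: [0.61, -0.3047, 0.1015]
ee_rot: [[0.984, -0.176, -0.0], [-0.176, -0.984, 0.0], [-0.0, -0.0, -1.0]]
force: [-0.2, 0.1, -1.2]
gripper_width: 0.0004
finger_force: 0.9
```

{"api": "apply_moves", "payload": {"series": [[-1, 0, 0, -0.01, 0, 0, 0], [-1, 0, 0, -0.02, 0, 0, 0], [-1, 0, 0, -0.03, 0, 0, 0], [-1, 0, 0, -0.04, 0, 0, 0], [-1, 0, 0, -0.04, 0, 0, 0], [-1, 0, 0, -0.04, 0, 0, 0], [-1, 0, 0, -0.04, 0, 0, 0], [-1, 0, 0, -0.04, 0, 0, 0], [-1, 0, 0, -0.04, 0, 0, 0], [-1, 0, 0, -0.04, 0, 0, 0]]}}

```text
time_s: 9.2
tool_pos: [0.6102, -0.3047, 0.0966]
ee_rot: [[0.984, -0.176, -0.0], [-0.176, -0.984, -0.0], [-0.0, 0.0, -1.0]]
force: [0.1, -0.8, -0.3]
gripper_width: 0.0003
finger_force: 0.7
```

Run:
```python
from h import *
s=env.get_state(); print(s['time_s'],s['tool_pos'],s['force'])
```

```text
9.2 [ 0.61020814 -0.30469858  0.09662937] [ 0.11850861 -0.78593344 -0.28118173]
```

{"api": "apply_moves", "payload": {"series": [[-1, 0, 0, 0.2, 0, 0, 0], [-1, 0, 0, 0.4, 0, 0, 0], [-1, 0.04, 0.22, 0.4, 0, 0, 0], [-1, 0.08, 0.44, 0.4, 0, 0, 0], [-1, 0.118, 0.656, 0.4, 0, 0, 0], [-1, 0.118, 0.656, 0.3, 0, 0, 0], [-1, 0.118, 0.656, 0.18, 0, 0, 0], [-1, 0.118, 0.656, 0.08, 0, 0, 0], [-1, 0.118, 0.656, 0.05, 0, 0, 0], [-1, 0.118, 0.656, 0.033, 0, 0, 0]]}}

```text
time_s: 10.2
tool_pos: [0.625, -0.2273, 0.1032]
ee_rot: [[0.984, -0.177, 0.003], [-0.177, -0.984, -0.001], [0.003, 0.001, -1.0]]
force: [-9.5, 6.0, 45.6]
gripper_width: 0.0005
finger_force: 23.4
```

{"api": "apply_moves", "payload": {"series": [[-1, 0, 0, 0.15, 0, 0, 0], [-1, 0, 0, 0.37, 0, 0, 0], [-1, -0.25, 0.044, 0.37, 0, 0, 0], [-1, -0.492, 0.088, 0.37, 0, 0, 0], [-1, -0.492, 0.088, 0.37, 0, 0, 0], [-1, -0.492, 0.088, 0.25, 0, 0, 0], [-1, -0.492, 0.088, 0.13, 0, 0, 0], [-1, -0.492, 0.088, 0.05, 0, 0, 0], [-1, -0.492, 0.088, 0.012, 0, 0, 0], [-1, -0.492, 0.088, 0.012, 0, 0, 0]]}}

```text
time_s: 11.2
tool_pos: [0.566, -0.2159, 0.1033]
ee_rot: [[0.984, -0.176, 0.001], [-0.176, -0.984, -0.001], [0.002, 0.001, -1.0]]
force: [-5.2, 1.7, 20.7]
gripper_width: 0.0003
finger_force: 10.8
```

{"api": "apply_moves", "payload": {"series": [[-1, 0, 0, 0.15, 0, 0, 0], [-1, 0, 0, 0.36, 0, 0, 0], [-1, -0.25, 0.044, 0.36, 0, 0, 0], [-1, -0.492, 0.088, 0.36, 0, 0, 0], [-1, -0.492, 0.088, 0.36, 0, 0, 0], [-1, -0.492, 0.088, 0.25, 0, 0, 0], [-1, -0.492, 0.088, 0.13, 0, 0, 0], [-1, -0.492, 0.088, 0.04, 0, 0, 0], [-1, -0.492, 0.088, 0, 0, 0, 0], [-1, -0.492, 0.088, 0, 0, 0, 0]]}}

```text
time_s: 12.2
tool_pos: [0.5063, -0.2048, 0.1011]
ee_rot: [[0.984, -0.176, -0.001], [-0.176, -0.984, 0.001], [-0.002, -0.0, -1.0]]
force: [-0.1, 0.9, 0.4]
gripper_width: 0.0007
finger_force: 0.9
```

{"api": "apply_moves", "payload": {"series": [[-1, 0, 0, 0.15, 0, 0, 0], [-1, 0, 0, 0.36, 0, 0, 0], [-1, -0.25, 0.044, 0.36, 0, 0, 0], [-1, -0.492, 0.088, 0.36, 0, 0, 0], [-1, -0.492, 0.088, 0.36, 0, 0, 0], [-1, -0.492, 0.088, 0.25, 0, 0, 0], [-1, -0.492, 0.088, 0.13, 0, 0, 0], [-1, -0.492, 0.088, 0.04, 0, 0, 0], [-1, -0.492, 0.088, 0, 0, 0, 0], [-1, -0.492, 0.088, 0, 0, 0, 0]]}}

```text
time_s: 13.2
tool_pos: [0.4481, -0.1947, 0.1032]
ee_rot: [[0.984, -0.176, 0.001], [-0.176, -0.984, -0.001], [0.001, 0.001, -1.0]]
force: [-2.7, 0.8, 17.9]
gripper_width: 0.0002
finger_force: 9.0
```

{"api": "apply_moves", "payload": {"series": [[-1, 0, 0, 0.15, 0, 0, 0], [-1, 0, 0, 0.36, 0, 0, 0], [-1, 0.12, -0.25, 0.36, 0, 0, 0], [-1, 0.25, -0.5, 0.36, 0, 0, 0], [-1, 0.374, -0.744, 0.36, 0, 0, 0], [-1, 0.374, -0.744, 0.25, 0, 0, 0], [-1, 0.374, -0.744, 0.13, 0, 0, 0], [-1, 0.374, -0.744, 0.04, 0, 0, 0], [-1, 0.374, -0.744, 0, 0, 0, 0], [-1, 0.374, -0.744, 0, 0, 0, 0]]}}

```text
time_s: 14.2
tool_pos: [0.4924, -0.2833, 0.1033]
ee_rot: [[0.984, -0.175, 0.001], [-0.175, -0.984, -0.001], [0.001, 0.001, -1.0]]
force: [-3.3, 2.0, 15.8]
gripper_width: 0.0009
finger_force: 8.4
```

{"api": "apply_moves", "payload": {"series": [[0, 0, 0, 0.2, 0, 0, 0], [0, 0, 0, 0.5, 0, 0, 0], [0, 0, 0.2, 0.8, 0, 0, 0], [0, 0, 0.4, 1, 0, 0, 0], [0, 0, 0.6, 1, 0, 0, 0], [0, 0, 0.8, 1, 0, 0, 0], [0, 0, 1, 1, 0, 0, 0], [0, 0, 1, 1, 0, 0, 0], [0, 0, 1, 1, 0, 0, 0], [0, 0, 1, 1, 0, 0, 0]]}}

```text
time_s: 15.2
tool_pos: [0.4922, -0.1641, 0.222]
ee_rot: [[0.984, -0.176, -0.0], [-0.176, -0.984, -0.0], [-0.0, 0.0, -1.0]]
force: [0.5, -0.6, 0.1]
gripper_width: 0.0477
finger_force: 0.0
```

{"api": "apply_moves", "payload": {"series": [[0, 0, 0.15, 0.15, 0, 0, 0], [0, 0, 0.3, 0.3, 0, 0, 0], [0, 0, 0.5, 0.5, 0, 0, 0], [0, 0, 0.7, 0.7, 0, 0, 0], [0, 0, 0.9, 0.82, 0, 0, 0], [0, 0, 1, 0.82, 0, 0, 0], [0, 0, 1, 0.82, 0, 0, 0], [0, 0, 1, 0.82, 0, 0, 0], [0, 0, 1, 0.82, 0, 0, 0], [0, 0, 1, 0.82, 0, 0, 0]]}}

```text
time_s: 16.2
tool_pos: [0.4921, -0.0444, 0.3198]
ee_rot: [[0.984, -0.177, -0.001], [-0.177, -0.984, 0.0], [-0.001, 0.0, -1.0]]
force: [-0.2, 0.3, 0.5]
gripper_width: 0.0471
finger_force: 0.0
```

{"api": "apply_moves", "payload": {"series": [[0, -0.05, 0.15, 0, 0, 0, 0], [0, -0.1, 0.3, 0, 0, 0, 0], [0, -0.15, 0.5, 0, 0, 0, 0], [0, -0.2, 0.7, 0, 0, 0, 0], [0, -0.3, 0.9, 0, 0, 0, 0], [0, -0.3, 1, 0, 0, 0, 0], [0, -0.3, 1, 0, 0, 0, 0], [0, -0.3, 1, 0, 0, 0, 0], [0, -0.3, 1, 0, 0, 0, 0], [0, -0.3, 1, 0, 0, 0, 0]]}}

```text
time_s: 17.2
tool_pos: [0.4565, 0.0756, 0.3203]
ee_rot: [[0.984, -0.177, -0.0], [-0.177, -0.984, -0.0], [-0.0, 0.0, -1.0]]
force: [0.3, -0.2, 0.3]
gripper_width: 0.0471
finger_force: 0.0
```

{"api": "apply_moves", "payload": {"series": [[0, -0.05, 0.15, 0, 0, 0, 0], [0, -0.1, 0.3, 0, 0, 0, 0], [0, -0.15, 0.5, 0, 0, 0, 0], [0, -0.2, 0.7, 0, 0, 0, 0], [0, -0.3, 0.9, 0, 0, 0, 0], [0, -0.3, 1, 0, 0, 0, 0], [0, -0.3, 1, 0, 0, 0, 0], [0, -0.3, 1, 0, 0, 0, 0], [0, -0.3, 1, 0, 0, 0, 0], [0, -0.3, 1, 0, 0, 0, 0]]}}

```text
time_s: 18.2
tool_pos: [0.4205, 0.1957, 0.3204]
ee_rot: [[0.984, -0.177, -0.0], [-0.177, -0.984, -0.0], [-0.0, 0.0, -1.0]]
force: [0.2, -0.2, -1.2]
gripper_width: 0.0477
finger_force: 0.0
```

```bash
cat > jars.py <<'E'
from h import *
from scipy import ndimage as nd
def find(n,save=None):
    im,d,W=cloud(n)
    if save: cv2.imwrite(save,im[...,::-1])
    x,y,z=W[...,0],W[...,1],W[...,2]
    m=(z>.025)&(z<.1)&(x>.38)&(x<.70)&(y>.1)&(y<.4)
    l,k=nd.label(m)
    for i in range(1,k+1):
        p=W[l==i]
        if len(p)<60: continue
        zt=np.percentile(p[:,2],98); kn=p[p[:,2]>zt-.006]
        # lid ring: fit circle to the upper-surface points of the lid
        lid=p[abs(p[:,2]-(zt-.022))<.004]
        c,r=cv2.minEnclosingCircle((kn[:,:2]*1000).astype(np.float32))
        c2,r2=cv2.minEnclosingCircle((lid[:,:2]*1000).astype(np.float32)) if len(lid)>9 else ((0,0),0)
        print(n,len(p),'zt',zt.round(4),'knob med',(np.median(kn,0)*1000).round(1)[:2],'circ',np.round(c,1),round(r,1),'lid',np.round(c2,1),round(r2,1))
if __name__=='__main__':
    import sys
    s=env.get_state(); print(s['time_s'],s['tool_pos'].round(4))
    for n in sys.argv[2:]: find(n,sys.argv[1] if n=='wrist' else None)
E
python3 jars.py pics/w3.png wrist top
```

```text
18.2 [0.4205 0.1957 0.3204]
wrist 1727 zt 0.0836 knob med [614.7 302.2] circ [617.3 302.3] 7.8 lid [620.1 302.1] 21.8
wrist 702 zt 0.0625 knob med [598.2 194. ] circ [602.8 193.3] 18.2 lid [605.3 191.8] 19.5
wrist 1796 zt 0.0841 knob med [532.2 194.2] circ [532.5 194.2] 9.0 lid [532.1 194.4] 21.8
wrist 1392 zt 0.06 knob med [450.4 179.2] circ [450.1 179.2] 9.0 lid [450.2 179.3] 21.9
wrist 1791 zt 0.084 knob med [451.7 293.5] circ [451.6 293.9] 9.0 lid [451.6 294. ] 22.1
top 74 zt 0.0415 knob med [697.8 326.5] circ [696.5 314.8] 32.1 lid [0 0] 0
top 319 zt 0.0875 knob med [622.3 302.6] circ [623.4 303. ] 9.9 lid [623.5 302.4] 22.7
top 287 zt 0.0863 knob med [617.5 191.2] circ [617.6 191.4] 8.6 lid [617.4 190.9] 21.6
top 287 zt 0.0862 knob med [534.5 194.8] circ [535.3 194.5] 8.8 lid [535.5 194.2] 21.9
top 192 zt 0.0644 knob med [454.8 177.4] circ [453.6 178.4] 8.3 lid [453.2 178.3] 21.5
```

View pics/w3.png

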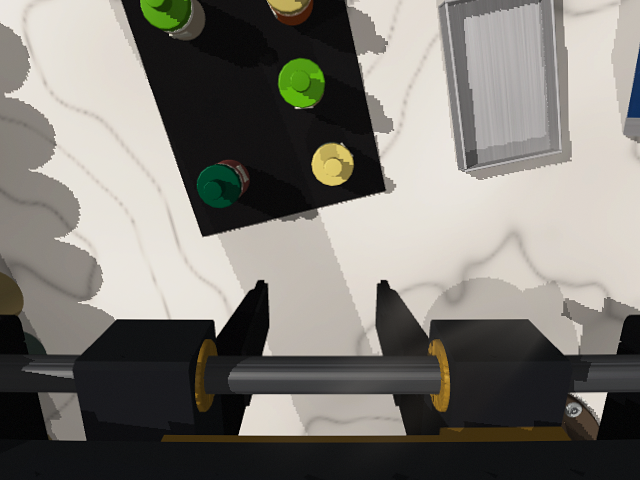

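The wrist view shows jars at px (302,82), (332,163 – the short one) and (220,185). My earlier crate crop cut the far end off, so I'll redo that fit from the stored clouds.

Run:
```python
from h import *
from scipy import ndimage as nd
for f in ('top','side','w1'):
    t=np.load(f+'.npz'); W=t['W']; x,y,z=W[...,0],W[...,1],W[...,2]
    m=(z>.102)&(z<.122)&(abs(x-.53)<.2)&(abs(y+.25)<.16)
    l,k=nd.label(m); i=np.argmax(nd.sum(m,l,range(1,k+1)))+1; p=W[l==i]
    print(f,cv2.minAreaRect((p[:,:2]*1000).astype(np.float32)))
    hsv=cv2.cvtColor(t['im'],cv2.COLOR_RGB2HSV); yl=(cv2.inRange(hsv,(14,90,50),(34,255,255))>0)&m
    p=W[yl]; ang=np.radians(-10.2); ux=np.array([np.cos(ang),np.sin(ang)]); uy=np.array([-ux[1],ux[0]])
    for n,u in (('x',ux),('y',uy)):
        q=p[:,:2]@u; lo,hi=np.percentile(q,[.5,99.5]); print(n,((lo+hi)/2).round(4),(hi-lo).round(4),'C proj guess',np.dot([.529,-.2502],u).round(4))
```

```text
top ((534.3202514648438, -250.90684509277344), (170.3411865234375, 250.9601593017578), 79.80297088623047)
x 0.5705 0.2276 C proj guess 0.5649
y -0.1514 0.1474 C proj guess -0.1526
side ((531.6480102539062, -251.37603759765625), (172.16326904296875, 250.02685546875), 79.75894165039062)
x 0.5675 0.2286 C proj guess 0.5649
y -0.1518 0.1459 C proj guess -0.1526
w1 ((530.7122192382812, -250.5846405029297), (170.68438720703125, 248.8658905029297), 79.6065444946289)
x 0.574 0.2144 C proj guess 0.5649
y -0.1531 0.1489 C proj guess -0.1526
```

{"api": "apply_moves", "payload": {"series": [[0, 0.2, 0, -0.1, 0, 0, 0], [0, 0.4, 0, -0.25, 0, 0, 0], [0, 0.6, -0.01, -0.4, 0, 0, 0], [0, 0.8, -0.012, -0.6, 0, 0, 0], [0, 0.942, -0.012, -0.8, 0, 0, 0], [0, 0.942, -0.012, -1, 0, 0, 0], [0, 0.942, -0.012, -1, 0, 0, 0], [0, 0.942, -0.012, -1, 0, 0, 0], [0, 0.942, -0.012, -1, 0, 0, 0], [0, 0.942, -0.012, -1, 0, 0, 0]]}}

```text
time_s: 19.3
tool_pos: [0.5334, 0.1951, 0.2019]
ee_rot: [[0.984, -0.176, 0.002], [-0.176, -0.984, 0.0], [0.002, -0.001, -1.0]]
force: [-0.4, -0.2, -0.3]
gripper_width: 0.0472
finger_force: 0.0
```

{"api": "apply_moves", "payload": {"series": [[0, 0, 0, -0.2, 0, 0, 0], [0, 0, 0, -0.4, 0, 0, 0], [0, 0, 0, -0.6, 0, 0, 0], [0, 0, 0, -0.75, 0, 0, 0], [0, 0, 0, -0.87, 0, 0, 0], [0, 0, 0, -0.95, 0, 0, 0], [0, 0, 0, -1, 0, 0, 0], [0, 0, 0, -1, 0, 0, 0], [-1, 0, 0, -1, 0, 0, 0], [-1, 0, 0, -1, 0, 0, 0]], "grip_force": 15}}

```text
time_s: 20.3
tool_pos: [0.5335, 0.195, 0.0812]
ee_rot: [[0.984, -0.176, 0.001], [-0.176, -0.984, 0.0], [0.001, -0.0, -1.0]]
force: [0.7, 0.2, -0.5]
gripper_width: 0.0368
finger_force: 0.0
```

{"api": "apply_moves", "payload": {"series": [[-1, 0, 0, 0, 0, 0, 0], [-1, 0, 0, 0, 0, 0, 0], [-1, 0, 0, 0, 0, 0, 0], [-1, 0, 0, 0, 0, 0, 0], [-1, 0, 0, 0.05, 0, 0, 0], [-1, 0, 0, 0.1, 0, 0, 0], [-1, 0, 0, 0.15, 0, 0, 0], [-1, 0, 0, 0.2, 0, 0, 0], [-1, 0, 0, 0.2, 0, 0, 0], [-1, 0, 0, 0.2, 0, 0, 0]]}}

```text
time_s: 21.3
tool_pos: [0.5332, 0.195, 0.1046]
ee_rot: [[0.984, -0.176, 0.0], [-0.176, -0.984, -0.0], [0.0, -0.0, -1.0]]
force: [0.0, -1.1, -2.8]
gripper_width: 0.0177
finger_force: 15.0
```

{"api": "apply_moves", "payload": {"series": [[-1, 0, 0, 0.2, 0, 0, 0], [-1, 0, 0, 0.45, 0, 0, 0], [-1, 0, 0, 0.7, 0, 0, 0], [-1, 0, -0.1, 0.93, 0, 0, 0], [-1, 0, -0.2, 0.93, 0, 0, 0], [-1, 0, -0.35, 0.93, 0, 0, 0], [-1, 0, -0.5, 0.93, 0, 0, 0], [-1, 0, -0.65, 0.93, 0, 0, 0], [-1, 0, -0.8, 0.93, 0, 0, 0], [-1, 0, -0.9, 0.93, 0, 0, 0]]}}

```text
time_s: 22.3
tool_pos: [0.5327, 0.0856, 0.2148]
ee_rot: [[0.984, -0.177, -0.002], [-0.177, -0.984, -0.0], [-0.002, 0.001, -1.0]]
force: [0.4, 0.1, -2.0]
gripper_width: 0.0173
finger_force: 15.0
```

{"api": "apply_moves", "payload": {"series": [[-1, 0, -0.1, 0, 0, 0, 0], [-1, 0.05, -0.2, 0, 0, 0, 0], [-1, 0.1, -0.35, 0, 0, 0, 0], [-1, 0.15, -0.5, 0, 0, 0, 0], [-1, 0.2, -0.65, 0, 0, 0, 0], [-1, 0.25, -0.8, 0, 0, 0, 0], [-1, 0.3, -0.95, 0, 0, 0, 0], [-1, 0.3, -1, 0, 0, 0, 0], [-1, 0.3, -1, 0, 0, 0, 0], [-1, 0.3, -1, 0, 0, 0, 0]]}}

```text
time_s: 23.3
tool_pos: [0.569, -0.0326, 0.2159]
ee_rot: [[0.984, -0.176, -0.0], [-0.176, -0.984, 0.0], [-0.0, -0.0, -1.0]]
force: [-0.4, 0.4, -2.0]
gripper_width: 0.0176
finger_force: 15.0
```

{"api": "apply_moves", "payload": {"series": [[-1, 0.05, -0.1, 0, 0, 0, 0], [-1, 0.1, -0.25, 0, 0, 0, 0], [-1, 0.15, -0.4, 0, 0, 0, 0], [-1, 0.2, -0.55, 0, 0, 0, 0], [-1, 0.25, -0.7, 0, 0, 0, 0], [-1, 0.3, -0.85, 0, 0, 0, 0], [-1, 0.368, -1, 0, 0, 0, 0], [-1, 0.368, -1, 0, 0, 0, 0], [-1, 0.368, -1, 0, 0, 0, 0], [-1, 0.368, -1, 0, 0, 0, 0]]}}

```text
time_s: 24.3
tool_pos: [0.6131, -0.1528, 0.216]
ee_rot: [[0.984, -0.176, -0.0], [-0.176, -0.984, 0.0], [-0.0, -0.0, -1.0]]
force: [0.2, 0.0, -2.2]
gripper_width: 0.0176
finger_force: 15.0
```

{"api": "apply_moves", "payload": {"series": [[-1, 0, -0.15, 0, 0, 0, 0], [-1, 0, -0.3, 0, 0, 0, 0], [-1, 0, -0.45, 0, 0, 0, 0], [-1, 0, -0.6, 0, 0, 0, 0], [-1, 0, -0.75, 0, 0, 0, 0], [-1, 0, -0.9, 0, 0, 0, 0], [-1, 0, -1, 0, 0, 0, 0], [-1, 0, -1, 0, 0, 0, 0], [-1, 0, -1, 0, 0, 0, 0], [-1, 0, -1, 0, 0, 0, 0]]}}

```text
time_s: 25.3
tool_pos: [0.6134, -0.2723, 0.2161]
ee_rot: [[0.984, -0.175, -0.0], [-0.175, -0.984, 0.0], [-0.0, -0.0, -1.0]]
force: [0.2, 0.2, -1.6]
gripper_width: 0.0173
finger_force: 15.0
```

{"api": "apply_moves", "payload": {"series": [[-1, 0, -0.06, 0, 0, 0, 0], [-1, 0, -0.14, 0, 0, 0, 0], [-1, 0, -0.22, 0, 0, 0, 0], [-1, 0, -0.275, 0, 0, 0, 0], [-1, 0, -0.275, 0, 0, 0, 0], [-1, 0, -0.275, 0, 0, 0, 0], [-1, 0, -0.275, 0, 0, 0, 0], [-1, 0, -0.275, 0, 0, 0, 0], [-1, 0, -0.275, 0, 0, 0, 0], [-1, 0, -0.275, 0, 0, 0, 0]]}}

```text
time_s: 26.3
tool_pos: [0.6134, -0.3058, 0.2161]
ee_rot: [[0.984, -0.176, 0.0], [-0.176, -0.984, -0.0], [0.0, 0.0, -1.0]]
force: [0.2, -0.3, -2.1]
gripper_width: 0.0172
finger_force: 15.0
```

Run:
```python
from h import *
s=env.get_state(); print(s['time_s'],s['tool_pos'],s['force'])
im,d,W=cloud('wrist'); cv2.imwrite('pics/w4.png',im[...,::-1])
```

```text
26.3 [ 0.61340568 -0.30584767  0.21610746] [ 0.24040039 -0.2603742  -2.14118117]
```

View pics/w4.png

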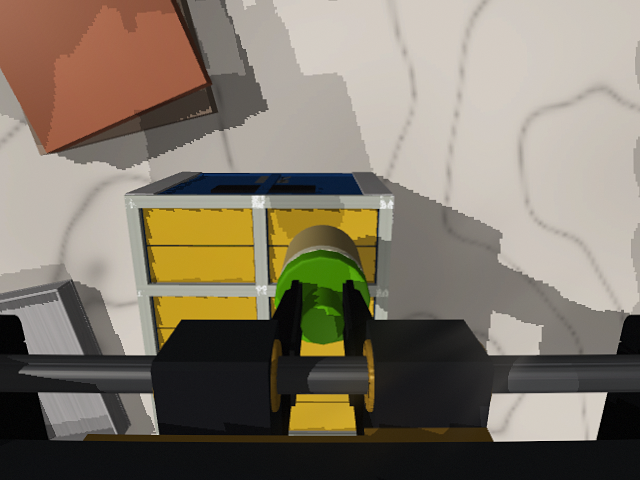

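The wrist view shows the green-lid jar hanging over the far-right cell (lid at px (323,285)), with that cell's flaps at about (323,245). Next I'll measure lid centre against mouth centre in this one camera frame.

```bash
cat > rel.py <<'E'
from h import *
from scipy.optimize import least_squares
s=env.get_state(); im,d,W=cloud('wrist'); tp=s['tool_pos']
x,y,z=W[...,0],W[...,1],W[...,2]; hsv=cv2.cvtColor(im,cv2.COLOR_RGB2HSV)
R=np.hypot(x-tp[0],y-tp[1]); zl=tp[2]-.0196
m=(abs(z-zl)<.006)&(R<.03)&(hsv[...,1]>80); p=W[m]*1000
c,r=cv2.minEnclosingCircle(p[:,:2].astype(np.float32)); print('tcp',(tp*1000).round(1),'lid circ',np.round(c,1),round(r,1),len(p))
far=p[p[:,0]>p[:,0].max()-4]; print('lid far x',np.percentile(p[:,0],99).round(1))
m=(abs(z-.110)<.008)&(abs(x-.53)<.2)&(abs(y+.25)<.16); p=W[m][:,:2]*1000
a=np.radians(-10.2);ux=np.array([np.cos(a),np.sin(a)]);uy=np.array([-ux[1],ux[0]])
q=p@np.array([ux,uy]).T
xf=np.percentile(q[:,0],99.7); 
n=q[q[:,0]>xf-40]; yl,yh=np.percentile(n[:,1],[.3,99.7])
print('crate y width',(yh-yl).round(1)); C=(xf-124)*ux+(yl+yh)/2*uy; print('C',C.round(1))
for nm,i,j in (('B4',90,-40),('B3',30,-40),('A2',-30,40),('B1',-90,-40)): print(nm,(C+i*ux+j*uy).round(1))
E
python3 rel.py
```

```text
tcp [ 613.4 -305.9  216.1] lid circ [ 612.2 -306.4] 22.0 2888
lid far x 633.7
crate y width 166.8
C [ 530.9 -251.4]
B4 [ 612.4 -306.8]
B3 [ 553.3 -296.1]
A2 [ 508.4 -206.8]
B1 [ 435.2 -274.9]
```

{"api": "apply_moves", "payload": {"series": [[-1, 0, 0, -0.1, 0, 0, 0], [-1, 0, 0, -0.2, 0, 0, 0], [-1, 0, 0, -0.28, 0, 0, 0], [-1, 0, 0, -0.36, 0, 0, 0], [-1, 0, 0, -0.44, 0, 0, 0], [-1, 0, 0, -0.52, 0, 0, 0], [-1, 0, 0, -0.6, 0, 0, 0], [-1, 0, 0, -0.68, 0, 0, 0], [-1, 0, 0, -0.7, 0, 0, 0], [-1, 0, 0, -0.7, 0, 0, 0]]}}

```text
time_s: 27.4
tool_pos: [0.6132, -0.306, 0.1315]
ee_rot: [[0.984, -0.176, -0.001], [-0.176, -0.984, 0.0], [-0.001, -0.0, -1.0]]
force: [-0.6, -0.1, -2.2]
gripper_width: 0.0177
finger_force: 15.0
```

{"api": "apply_moves", "payload": {"series": [[-1, 0, 0, -0.08, 0, 0, 0], [-1, 0, 0, -0.16, 0, 0, 0], [-1, 0, 0, -0.24, 0, 0, 0], [-1, 0, 0, -0.31, 0, 0, 0], [-1, 0, 0, -0.35, 0, 0, 0], [-1, 0, 0, -0.37, 0, 0, 0], [-1, 0, 0, -0.385, 0, 0, 0], [-1, 0, 0, -0.395, 0, 0, 0], [-1, 0, 0, -0.4, 0, 0, 0], [-1, 0, 0, -0.4, 0, 0, 0]]}}

```text
time_s: 28.4
tool_pos: [0.6134, -0.3061, 0.0842]
ee_rot: [[0.984, -0.176, 0.0], [-0.176, -0.984, -0.0], [0.0, 0.0, -1.0]]
force: [0.1, -0.9, -2.9]
gripper_width: 0.0174
finger_force: 15.6
```

{"api": "apply_moves", "payload": {"series": [[-1, 0, 0, -0.003, 0, 0, 0], [-1, 0, 0, -0.005, 0, 0, 0], [-1, 0, 0, -0.007, 0, 0, 0], [-1, 0, 0, -0.009, 0, 0, 0], [-1, 0, 0, -0.01, 0, 0, 0], [-1, 0, 0, -0.01, 0, 0, 0], [-1, 0, 0, -0.01, 0, 0, 0], [-1, 0, 0, -0.01, 0, 0, 0], [-1, 0, 0, -0.01, 0, 0, 0], [-1, 0, 0, -0.01, 0, 0, 0]]}}

```text
time_s: 29.4
tool_pos: [0.6135, -0.3061, 0.0837]
ee_rot: [[0.984, -0.176, 0.001], [-0.176, -0.984, -0.001], [0.001, 0.0, -1.0]]
force: [-2.1, 0.4, 6.3]
gripper_width: 0.0178
finger_force: 15.5
```

{"api": "apply_moves", "payload": {"series": [[-0.3, 0, 0, 0, 0, 0, 0], [-0.3, 0, 0, 0, 0, 0, 0], [-0.3, 0, 0, 0, 0, 0, 0], [-0.3, 0, 0, 0.1, 0, 0, 0], [-0.3, 0, 0, 0.25, 0, 0, 0], [-0.3, 0, 0, 0.4, 0, 0, 0], [-0.3, 0, 0.1, 0.6, 0, 0, 0], [-0.3, 0, 0.25, 0.8, 0, 0, 0], [-0.3, 0, 0.4, 0.9, 0, 0, 0], [-0.3, 0, 0.55, 0.9, 0, 0, 0]]}}

```text
time_s: 30.4
tool_pos: [0.6138, -0.2392, 0.1929]
ee_rot: [[0.984, -0.176, 0.003], [-0.176, -0.984, -0.002], [0.003, 0.001, -1.0]]
force: [0.1, -0.0, -0.0]
gripper_width: 0.0332
finger_force: 0.0
```

{"api": "apply_moves", "payload": {"series": [[0, -0.05, 0.15, 0.15, 0, 0, 0], [0, -0.1, 0.3, 0.3, 0, 0, 0], [0, -0.15, 0.5, 0.5, 0, 0, 0], [0, -0.2, 0.7, 0.7, 0, 0, 0], [0, -0.2, 0.9, 0.9, 0, 0, 0], [0, -0.2, 1, 0.9, 0, 0, 0], [0, -0.2, 1, 0.9, 0, 0, 0], [0, -0.2, 1, 0.9, 0, 0, 0], [0, -0.2, 1, 0.9, 0, 0, 0], [0, -0.2, 1, 0.9, 0, 0, 0]]}}

```text
time_s: 31.4
tool_pos: [0.5892, -0.1208, 0.2978]
ee_rot: [[0.984, -0.177, -0.002], [-0.177, -0.984, 0.0], [-0.002, -0.0, -1.0]]
force: [-0.4, -0.5, -0.8]
gripper_width: 0.0478
finger_force: 0.0
```

{"api": "apply_moves", "payload": {"series": [[0, -0.05, 0.15, 0, 0, 0, 0], [0, -0.1, 0.3, 0, 0, 0, 0], [0, -0.15, 0.5, 0, 0, 0, 0], [0, -0.2, 0.7, 0, 0, 0, 0], [0, -0.2, 0.9, 0, 0, 0, 0], [0, -0.2, 1, 0, 0, 0, 0], [0, -0.2, 1, 0, 0, 0, 0], [0, -0.2, 1, 0, 0, 0, 0], [0, -0.2, 1, 0, 0, 0, 0], [0, -0.2, 1, 0, 0, 0, 0]]}}

```text
time_s: 32.4
tool_pos: [0.5654, -0.0008, 0.2987]
ee_rot: [[0.984, -0.177, -0.0], [-0.177, -0.984, -0.0], [-0.0, 0.0, -1.0]]
force: [0.3, 0.3, 0.4]
gripper_width: 0.0476
finger_force: 0.0
```

{"api": "apply_moves", "payload": {"series": [[0, -0.05, 0.15, 0, 0, 0, 0], [0, -0.1, 0.3, 0, 0, 0, 0], [0, -0.15, 0.5, 0, 0, 0, 0], [0, -0.2, 0.7, 0, 0, 0, 0], [0, -0.2, 0.9, 0, 0, 0, 0], [0, -0.2, 1, 0, 0, 0, 0], [0, -0.2, 1, 0, 0, 0, 0], [0, -0.2, 1, 0, 0, 0, 0], [0, -0.2, 1, 0, 0, 0, 0], [0, -0.2, 1, 0, 0, 0, 0]]}}

```text
time_s: 33.4
tool_pos: [0.5415, 0.1191, 0.2988]
ee_rot: [[0.984, -0.177, -0.0], [-0.177, -0.984, -0.0], [-0.0, 0.0, -1.0]]
force: [-0.7, -1.0, 0.2]
gripper_width: 0.0473
finger_force: 0.0
```

{"api": "apply_moves", "payload": {"series": [[0, -0.05, 0.15, 0, 0, 0, 0], [0, -0.1, 0.3, 0, 0, 0, 0], [0, -0.15, 0.5, 0, 0, 0, 0], [0, -0.18, 0.7, 0, 0, 0, 0], [0, -0.18, 0.9, 0, 0, 0, 0], [0, -0.18, 1, 0, 0, 0, 0], [0, -0.18, 1, 0, 0, 0, 0], [0, -0.18, 1, 0, 0, 0, 0], [0, -0.18, 1, 0, 0, 0, 0], [0, -0.18, 1, 0, 0, 0, 0]]}}

```text
time_s: 34.4
tool_pos: [0.5199, 0.2391, 0.2989]
ee_rot: [[0.984, -0.177, 0.0], [-0.177, -0.984, -0.0], [0.0, 0.0, -1.0]]
force: [-0.1, -0.2, 0.5]
gripper_width: 0.0477
finger_force: 0.0
```

```bash
python3 jars.py pics/w5.png wrist top side
```

```text
34.4 [0.5199 0.2391 0.2989]
wrist 1151 zt 0.0373 knob med [696.8 313. ] circ [699.2 293.8] 55.6 lid [0 0] 0
wrist 2024 zt 0.084 knob med [614.9 191.9] circ [615.  191.9] 9.0 lid [615.  191.7] 21.9
wrist 2130 zt 0.084 knob med [620.9 301.6] circ [620.9 302.1] 9.0 lid [620.9 302. ] 22.0
wrist 1383 zt 0.0598 knob med [451.  179.4] circ [450. 179.] 9.2 lid [450.5 179.1] 21.9
wrist 1646 zt 0.0839 knob med [452.5 293.4] circ [451.7 293.8] 9.0 lid [451.7 293.5] 22.0
top 72 zt 0.0409 knob med [697.8 332.2] circ [699.8 311.7] 36.9 lid [0 0] 0
top 286 zt 0.0879 knob med [617.4 190.9] circ [617.6 191.4] 8.5 lid [617.3 190.7] 21.7
top 263 zt 0.0629 knob med [452.4 178. ] circ [452.4 177.8] 8.6 lid [453.2 178.4] 21.6
side 855 zt 0.0836 knob med [617.6 194.2] circ [622.2 243.4] 63.9 lid [614.3 243.9] 78.4
side 407 zt 0.0838 knob med [453.3 289.6] circ [454.1 291.5] 9.6 lid [452.3 292.9] 22.8
side 73 zt 0.0376 knob med [697.7 314.2] circ [696.9 304.2] 41.0 lid [0 0] 0
side 296 zt 0.0607 knob med [451.8 176. ] circ [454.2 178. ] 11.1 lid [450.8 176.6] 22.5
```

{"api": "apply_moves", "payload": {"series": [[0, 0.2, -0.1, -0.1, 0, 0, 0], [0, 0.4, -0.2, -0.25, 0, 0, 0], [0, 0.6, -0.3, -0.4, 0, 0, 0], [0, 0.8, -0.39, -0.6, 0, 0, 0], [0, 0.8, -0.39, -0.8, 0, 0, 0], [0, 0.8, -0.39, -1, 0, 0, 0], [0, 0.8, -0.39, -1, 0, 0, 0], [0, 0.8, -0.39, -1, 0, 0, 0], [0, 0.8, -0.39, -1, 0, 0, 0], [0, 0.8, -0.39, -1, 0, 0, 0]]}}

```text
time_s: 35.55
tool_pos: [0.6161, 0.1934, 0.1804]
ee_rot: [[0.984, -0.176, 0.002], [-0.176, -0.984, 0.0], [0.002, -0.001, -1.0]]
force: [0.5, -1.0, 0.4]
gripper_width: 0.0474
finger_force: 0.0
```

{"api": "apply_moves", "payload": {"series": [[0, 0, 0, -0.15, 0, 0, 0], [0, 0, 0, -0.3, 0, 0, 0], [0, 0, 0, -0.45, 0, 0, 0], [0, 0, 0, -0.6, 0, 0, 0], [0, 0, 0, -0.7, 0, 0, 0], [0, 0, 0, -0.78, 0, 0, 0], [0, 0, 0, -0.817, 0, 0, 0], [0, 0, 0, -0.817, 0, 0, 0], [-1, 0, 0, -0.817, 0, 0, 0], [-1, 0, 0, -0.817, 0, 0, 0]]}}

```text
time_s: 36.55
tool_pos: [0.616, 0.1932, 0.0815]
ee_rot: [[0.984, -0.176, 0.001], [-0.176, -0.984, 0.0], [0.001, -0.0, -1.0]]
force: [-0.8, -0.8, 0.5]
gripper_width: 0.0369
finger_force: 0.0
```

{"api": "apply_moves", "payload": {"series": [[-1, 0, 0, 0, 0, 0, 0], [-1, 0, 0, 0, 0, 0, 0], [-1, 0, 0, 0, 0, 0, 0], [-1, 0, 0, 0, 0, 0, 0], [-1, 0, 0, 0.05, 0, 0, 0], [-1, 0, 0, 0.2, 0, 0, 0], [-1, 0, 0, 0.4, 0, 0, 0], [-1, 0, 0, 0.6, 0, 0, 0], [-1, 0, 0, 0.8, 0, 0, 0], [-1, 0, 0, 1, 0, 0, 0]]}}

```text
time_s: 37.55
tool_pos: [0.6155, 0.1932, 0.202]
ee_rot: [[0.984, -0.176, -0.0], [-0.176, -0.984, -0.0], [-0.0, 0.0, -1.0]]
force: [-0.8, -0.3, -1.3]
gripper_width: 0.0176
finger_force: 15.0
```

{"api": "apply_moves", "payload": {"series": [[-1, 0, -0.1, 0.06, 0, 0, 0], [-1, 0, -0.2, 0.11, 0, 0, 0], [-1, 0, -0.35, 0.11, 0, 0, 0], [-1, 0, -0.5, 0.11, 0, 0, 0], [-1, 0, -0.65, 0.11, 0, 0, 0], [-1, 0, -0.8, 0.11, 0, 0, 0], [-1, 0, -0.95, 0.11, 0, 0, 0], [-1, 0, -1, 0.11, 0, 0, 0], [-1, 0, -1, 0.11, 0, 0, 0], [-1, 0, -1, 0.11, 0, 0, 0]]}}

```text
time_s: 38.55
tool_pos: [0.6158, 0.0734, 0.214]
ee_rot: [[0.984, -0.176, 0.0], [-0.176, -0.984, 0.0], [0.0, -0.0, -1.0]]
force: [0.4, 0.2, -1.5]
gripper_width: 0.0172
finger_force: 15.0
```

{"api": "apply_moves", "payload": {"series": [[-1, -0.05, -0.1, 0, 0, 0, 0], [-1, -0.1, -0.25, 0, 0, 0, 0], [-1, -0.15, -0.4, 0, 0, 0, 0], [-1, -0.2, -0.55, 0, 0, 0, 0], [-1, -0.25, -0.7, 0, 0, 0, 0], [-1, -0.25, -0.85, 0, 0, 0, 0], [-1, -0.25, -1, 0, 0, 0, 0], [-1, -0.25, -1, 0, 0, 0, 0], [-1, -0.25, -1, 0, 0, 0, 0], [-1, -0.25, -1, 0, 0, 0, 0]]}}

```text
time_s: 39.55
tool_pos: [0.5855, -0.0466, 0.214]
ee_rot: [[0.984, -0.176, -0.0], [-0.176, -0.984, 0.0], [-0.0, 0.0, -1.0]]
force: [-0.2, 0.3, -1.8]
gripper_width: 0.0174
finger_force: 15.0
```

{"api": "apply_moves", "payload": {"series": [[-1, -0.05, -0.1, 0, 0, 0, 0], [-1, -0.1, -0.25, 0, 0, 0, 0], [-1, -0.15, -0.4, 0, 0, 0, 0], [-1, -0.2, -0.55, 0, 0, 0, 0], [-1, -0.26, -0.7, 0, 0, 0, 0], [-1, -0.26, -0.85, 0, 0, 0, 0], [-1, -0.26, -1, 0, 0, 0, 0], [-1, -0.26, -1, 0, 0, 0, 0], [-1, -0.26, -1, 0, 0, 0, 0], [-1, -0.26, -1, 0, 0, 0, 0]]}}

```text
time_s: 40.55
tool_pos: [0.5546, -0.1664, 0.2139]
ee_rot: [[0.984, -0.176, -0.0], [-0.176, -0.984, 0.0], [-0.0, -0.0, -1.0]]
force: [-0.5, -0.9, -1.6]
gripper_width: 0.0175
finger_force: 15.0
```

{"api": "apply_moves", "payload": {"series": [[-1, 0, -0.15, 0, 0, 0, 0], [-1, 0, -0.3, 0, 0, 0, 0], [-1, 0, -0.45, 0, 0, 0, 0], [-1, 0, -0.6, 0, 0, 0, 0], [-1, 0, -0.75, 0, 0, 0, 0], [-1, 0, -0.9, 0, 0, 0, 0], [-1, 0, -1, 0, 0, 0, 0], [-1, 0, -1, 0, 0, 0, 0], [-1, 0, -1, 0, 0, 0, 0], [-1, 0, -1, 0, 0, 0, 0]]}}

```text
time_s: 41.55
tool_pos: [0.5545, -0.2862, 0.214]
ee_rot: [[0.984, -0.175, -0.0], [-0.175, -0.984, 0.0], [-0.0, -0.0, -1.0]]
force: [0.6, 0.4, -1.2]
gripper_width: 0.0176
finger_force: 15.0
```

```bash
python3 rel.py; python3 jars.py x top
```

```text
tcp [ 554.5 -286.2  214. ] lid circ [ 553.7 -286.9] 21.9 2900
lid far x 574.9
crate y width 167.2
C [ 529.9 -251.1]
B4 [ 611.4 -306.4]
B3 [ 552.4 -295.8]
A2 [ 507.5 -206.4]
B1 [ 434.3 -274.5]
41.6 [ 0.5546 -0.2861  0.2141]
top 73 zt 0.0423 knob med [697.8 331.1] circ [697.  317.5] 31.4 lid [0 0] 0
top 320 zt 0.0877 knob med [624.4 303.4] circ [623.7 303.1] 9.6 lid [623.6 302.7] 22.5
top 322 zt 0.0871 knob med [454.5 296.2] circ [455.  295.7] 8.6 lid [455.  294.5] 22.3
top 263 zt 0.0629 knob med [452.4 178.1] circ [453.2 178.2] 8.7 lid [453.1 178.3] 21.5
```

{"api": "apply_moves", "payload": {"series": [[-1, -0.006, -0.04, 0, 0, 0, 0], [-1, -0.006, -0.076, 0, 0, 0, 0], [-1, -0.006, -0.076, -0.1, 0, 0, 0], [-1, -0.006, -0.076, -0.2, 0, 0, 0], [-1, -0.006, -0.076, -0.3, 0, 0, 0], [-1, -0.006, -0.076, -0.4, 0, 0, 0], [-1, -0.006, -0.076, -0.5, 0, 0, 0], [-1, -0.006, -0.076, -0.6, 0, 0, 0], [-1, -0.006, -0.076, -0.7, 0, 0, 0], [-1, -0.006, -0.076, -0.7, 0, 0, 0]]}}

```text
time_s: 42.65
tool_pos: [0.5532, -0.2955, 0.1279]
ee_rot: [[0.984, -0.176, -0.003], [-0.176, -0.984, 0.002], [-0.003, -0.001, -1.0]]
force: [0.1, 0.0, -2.7]
gripper_width: 0.0181
finger_force: 15.0
```

{"api": "apply_moves", "payload": {"series": [[-1, 0, 0, -0.08, 0, 0, 0], [-1, 0, 0, -0.16, 0, 0, 0], [-1, 0, 0, -0.24, 0, 0, 0], [-1, 0, 0, -0.3, 0, 0, 0], [-1, 0, 0, -0.34, 0, 0, 0], [-1, 0, 0, -0.36, 0, 0, 0], [-1, 0, 0, -0.37, 0, 0, 0], [-1, 0, 0, -0.38, 0, 0, 0], [-1, 0, 0, -0.385, 0, 0, 0], [-1, 0, 0, -0.385, 0, 0, 0]]}}

```text
time_s: 43.65
tool_pos: [0.5539, -0.296, 0.084]
ee_rot: [[0.984, -0.176, 0.0], [-0.176, -0.984, -0.0], [0.0, 0.0, -1.0]]
force: [0.1, 0.1, -1.2]
gripper_width: 0.0177
finger_force: 15.6
```

{"api": "apply_moves", "payload": {"series": [[-1, 0, 0, -0.002, 0, 0, 0], [-1, 0, 0, -0.004, 0, 0, 0], [-1, 0, 0, -0.006, 0, 0, 0], [-1, 0, 0, -0.007, 0, 0, 0], [-1, 0, 0, -0.008, 0, 0, 0], [-1, 0, 0, -0.008, 0, 0, 0], [-1, 0, 0, -0.008, 0, 0, 0], [-1, 0, 0, -0.008, 0, 0, 0], [-1, 0, 0, -0.008, 0, 0, 0], [-1, 0, 0, -0.008, 0, 0, 0]]}}

```text
time_s: 44.65
tool_pos: [0.5542, -0.2963, 0.0839]
ee_rot: [[0.984, -0.176, 0.001], [-0.176, -0.984, -0.001], [0.001, 0.001, -1.0]]
force: [-1.5, -0.6, 8.9]
gripper_width: 0.0175
finger_force: 15.6
```

{"api": "apply_moves", "payload": {"series": [[-0.3, 0, 0, 0, 0, 0, 0], [-0.3, 0, 0, 0, 0, 0, 0], [-0.3, 0, 0, 0, 0, 0, 0], [-0.3, 0, 0, 0.1, 0, 0, 0], [-0.3, 0, 0, 0.25, 0, 0, 0], [-0.3, 0, 0, 0.4, 0, 0, 0], [-0.3, 0, 0.15, 0.6, 0, 0, 0], [-0.3, 0, 0.35, 0.8, 0, 0, 0], [-0.3, 0, 0.55, 0.9, 0, 0, 0], [-0.3, 0, 0.8, 0.9, 0, 0, 0]]}}

```text
time_s: 45.65
tool_pos: [0.5544, -0.1998, 0.1936]
ee_rot: [[0.984, -0.177, 0.004], [-0.177, -0.984, -0.002], [0.004, 0.001, -1.0]]
force: [0.9, -0.1, -0.8]
gripper_width: 0.0336
finger_force: 0.0
```

{"api": "apply_moves", "payload": {"series": [[0, 0, 0.15, 0.15, 0, 0, 0], [0, 0, 0.3, 0.3, 0, 0, 0], [0, 0, 0.5, 0.5, 0, 0, 0], [0, 0, 0.7, 0.7, 0, 0, 0], [0, 0, 0.9, 0.9, 0, 0, 0], [0, 0, 1, 0.9, 0, 0, 0], [0, 0, 1, 0.9, 0, 0, 0], [0, 0, 1, 0.9, 0, 0, 0], [0, 0, 1, 0.9, 0, 0, 0], [0, 0, 1, 0.9, 0, 0, 0]]}}

```text
time_s: 46.65
tool_pos: [0.5537, -0.0807, 0.2981]
ee_rot: [[0.984, -0.177, -0.001], [-0.177, -0.984, 0.0], [-0.001, 0.0, -1.0]]
force: [0.0, -0.0, 0.0]
gripper_width: 0.0474
finger_force: 0.0
```

{"api": "apply_moves", "payload": {"series": [[0, 0, 0.15, 0, 0, 0, 0], [0, 0, 0.3, 0, 0, 0, 0], [0, 0, 0.5, 0, 0, 0, 0], [0, 0, 0.7, 0, 0, 0, 0], [0, 0, 0.9, 0, 0, 0, 0], [0, 0, 1, 0, 0, 0, 0], [0, 0, 1, 0, 0, 0, 0], [0, 0, 1, 0, 0, 0, 0], [0, 0, 1, 0, 0, 0, 0], [0, 0, 1, 0, 0, 0, 0]]}}

```text
time_s: 47.65
tool_pos: [0.5539, 0.0392, 0.2988]
ee_rot: [[0.984, -0.177, -0.0], [-0.177, -0.984, -0.0], [-0.0, 0.0, -1.0]]
force: [-0.6, -0.4, -0.3]
gripper_width: 0.0474
finger_force: 0.0
```

{"api": "apply_moves", "payload": {"series": [[0, 0, 0.15, 0, 0, 0, 0], [0, 0, 0.3, 0, 0, 0, 0], [0, 0, 0.5, 0, 0, 0, 0], [0, 0, 0.7, 0, 0, 0, 0], [0, 0, 0.9, 0, 0, 0, 0], [0, 0, 1, 0, 0, 0, 0], [0, 0, 1, 0, 0, 0, 0], [0, 0, 1, 0, 0, 0, 0], [0, 0, 1, 0, 0, 0, 0], [0, 0, 1, 0, 0, 0, 0]]}}

```text
time_s: 48.65
tool_pos: [0.5539, 0.1592, 0.2989]
ee_rot: [[0.984, -0.177, -0.0], [-0.177, -0.984, -0.0], [-0.0, 0.0, -1.0]]
force: [0.4, -0.4, -0.3]
gripper_width: 0.0476
finger_force: 0.0
```

{"api": "apply_moves", "payload": {"series": [[0, 0, 0.15, 0, 0, 0, 0], [0, 0, 0.3, 0, 0, 0, 0], [0, 0, 0.5, 0, 0, 0, 0], [0, 0, 0.7, 0, 0, 0, 0], [0, 0, 0.9, 0, 0, 0, 0], [0, 0, 1, 0, 0, 0, 0], [0, 0, 1, 0, 0, 0, 0], [0, 0, 1, 0, 0, 0, 0], [0, 0, 1, 0, 0, 0, 0], [0, 0, 1, 0, 0, 0, 0]]}}

```text
time_s: 49.65
tool_pos: [0.554, 0.2792, 0.299]
ee_rot: [[0.984, -0.177, 0.0], [-0.177, -0.984, -0.0], [0.0, 0.0, -1.0]]
force: [-0.2, -0.0, 0.5]
gripper_width: 0.0475
finger_force: 0.0
```

```bash
python3 jars.py pics/w6.png wrist
```

```text
49.65 [0.554  0.2792 0.299 ]
wrist 946 zt 0.0373 knob med [696.9 314.9] circ [697.6 297.5] 51.8 lid [0 0] 0
wrist 1860 zt 0.0841 knob med [620.8 301.8] circ [620.7 301.8] 8.9 lid [620.9 301.9] 21.9
wrist 1357 zt 0.0598 knob med [451.3 179.3] circ [450.5 179.1] 9.0 lid [450.4 178.8] 22.4
wrist 1743 zt 0.0838 knob med [452.8 294.6] circ [451.7 294.6] 9.2 lid [451.9 294.9] 21.9
```

{"api": "apply_moves", "payload": {"series": [[0, 0.15, 0.05, -0.1, 0, 0, 0], [0, 0.3, 0.1, -0.25, 0, 0, 0], [0, 0.45, 0.15, -0.4, 0, 0, 0], [0, 0.566, 0.19, -0.6, 0, 0, 0], [0, 0.566, 0.19, -0.8, 0, 0, 0], [0, 0.566, 0.19, -1, 0, 0, 0], [0, 0.566, 0.19, -1, 0, 0, 0], [0, 0.566, 0.19, -1, 0, 0, 0], [0, 0.566, 0.19, -1, 0, 0, 0], [0, 0.566, 0.19, -1, 0, 0, 0]]}}

```text
time_s: 50.7
tool_pos: [0.6221, 0.3029, 0.1804]
ee_rot: [[0.984, -0.176, 0.002], [-0.176, -0.984, 0.001], [0.002, -0.001, -1.0]]
force: [0.4, 0.1, 0.5]
gripper_width: 0.0474
finger_force: 0.0
```

{"api": "apply_moves", "payload": {"series": [[0, 0, 0, -0.15, 0, 0, 0], [0, 0, 0, -0.3, 0, 0, 0], [0, 0, 0, -0.45, 0, 0, 0], [0, 0, 0, -0.6, 0, 0, 0], [0, 0, 0, -0.7, 0, 0, 0], [0, 0, 0, -0.78, 0, 0, 0], [0, 0, 0, -0.82, 0, 0, 0], [0, 0, 0, -0.82, 0, 0, 0], [-1, 0, 0, -0.82, 0, 0, 0], [-1, 0, 0, -0.82, 0, 0, 0]]}}

```text
time_s: 51.7
tool_pos: [0.622, 0.303, 0.0812]
ee_rot: [[0.984, -0.176, 0.001], [-0.176, -0.984, 0.0], [0.001, -0.0, -1.0]]
force: [-0.0, 0.0, 0.1]
gripper_width: 0.0366
finger_force: 0.0
```

{"api": "apply_moves", "payload": {"series": [[-1, 0, 0, 0, 0, 0, 0], [-1, 0, 0, 0, 0, 0, 0], [-1, 0, 0, 0, 0, 0, 0], [-1, 0, 0, 0, 0, 0, 0], [-1, 0, 0, 0.05, 0, 0, 0], [-1, 0, 0, 0.2, 0, 0, 0], [-1, 0, 0, 0.4, 0, 0, 0], [-1, 0, 0, 0.6, 0, 0, 0], [-1, 0, 0, 0.8, 0, 0, 0], [-1, 0, 0, 1, 0, 0, 0]]}}

```text
time_s: 52.7
tool_pos: [0.6215, 0.3028, 0.2016]
ee_rot: [[0.984, -0.176, -0.0], [-0.176, -0.984, -0.0], [-0.0, 0.0, -1.0]]
force: [0.7, -0.1, -1.9]
gripper_width: 0.0175
finger_force: 15.0
```

{"api": "apply_moves", "payload": {"series": [[-1, 0, -0.1, 0.06, 0, 0, 0], [-1, 0, -0.2, 0.11, 0, 0, 0], [-1, 0, -0.35, 0.11, 0, 0, 0], [-1, 0, -0.5, 0.11, 0, 0, 0], [-1, 0, -0.65, 0.11, 0, 0, 0], [-1, 0, -0.8, 0.11, 0, 0, 0], [-1, 0, -0.95, 0.11, 0, 0, 0], [-1, 0, -1, 0.11, 0, 0, 0], [-1, 0, -1, 0.11, 0, 0, 0], [-1, 0, -1, 0.11, 0, 0, 0]]}}

```text
time_s: 53.7
tool_pos: [0.6218, 0.1831, 0.2137]
ee_rot: [[0.984, -0.176, 0.0], [-0.176, -0.984, 0.0], [0.0, -0.0, -1.0]]
force: [-0.3, 0.9, -1.2]
gripper_width: 0.0175
finger_force: 15.0
```

{"api": "apply_moves", "payload": {"series": [[-1, -0.05, -0.1, 0, 0, 0, 0], [-1, -0.1, -0.25, 0, 0, 0, 0], [-1, -0.15, -0.4, 0, 0, 0, 0], [-1, -0.2, -0.55, 0, 0, 0, 0], [-1, -0.25, -0.7, 0, 0, 0, 0], [-1, -0.31, -0.85, 0, 0, 0, 0], [-1, -0.31, -1, 0, 0, 0, 0], [-1, -0.31, -1, 0, 0, 0, 0], [-1, -0.31, -1, 0, 0, 0, 0], [-1, -0.31, -1, 0, 0, 0, 0]]}}

```text
time_s: 54.7
tool_pos: [0.5845, 0.063, 0.2137]
ee_rot: [[0.984, -0.176, 0.0], [-0.176, -0.984, 0.0], [0.0, -0.0, -1.0]]
force: [-0.9, 0.2, -1.4]
gripper_width: 0.0175
finger_force: 15.0
```

{"api": "apply_moves", "payload": {"series": [[-1, -0.05, -0.1, 0, 0, 0, 0], [-1, -0.1, -0.25, 0, 0, 0, 0], [-1, -0.15, -0.4, 0, 0, 0, 0], [-1, -0.2, -0.55, 0, 0, 0, 0], [-1, -0.25, -0.7, 0, 0, 0, 0], [-1, -0.31, -0.85, 0, 0, 0, 0], [-1, -0.31, -1, 0, 0, 0, 0], [-1, -0.31, -1, 0, 0, 0, 0], [-1, -0.31, -1, 0, 0, 0, 0], [-1, -0.31, -1, 0, 0, 0, 0]]}}

```text
time_s: 55.7
tool_pos: [0.5472, -0.0566, 0.2136]
ee_rot: [[0.984, -0.175, -0.0], [-0.175, -0.984, 0.0], [-0.0, -0.0, -1.0]]
force: [0.2, -0.1, -1.8]
gripper_width: 0.0178
finger_force: 15.0
```

{"api": "apply_moves", "payload": {"series": [[-1, -0.05, -0.1, 0, 0, 0, 0], [-1, -0.1, -0.25, 0, 0, 0, 0], [-1, -0.15, -0.4, 0, 0, 0, 0], [-1, -0.2, -0.55, 0, 0, 0, 0], [-1, -0.25, -0.7, 0, 0, 0, 0], [-1, -0.31, -0.85, 0, 0, 0, 0], [-1, -0.32, -1, 0, 0, 0, 0], [-1, -0.32, -1, 0, 0, 0, 0], [-1, -0.32, -1, 0, 0, 0, 0], [-1, -0.32, -1, 0, 0, 0, 0]]}}

```text
time_s: 56.7
tool_pos: [0.5088, -0.1766, 0.2136]
ee_rot: [[0.984, -0.175, -0.0], [-0.175, -0.984, 0.0], [-0.0, -0.0, -1.0]]
force: [0.6, 0.5, -1.2]
gripper_width: 0.0177
finger_force: 15.0
```

{"api": "apply_moves", "payload": {"series": [[-1, 0, -0.1, 0, 0, 0, 0], [-1, 0, -0.2, 0, 0, 0, 0], [-1, 0, -0.24, 0, 0, 0, 0], [-1, 0, -0.24, 0, 0, 0, 0], [-1, 0, -0.24, 0, 0, 0, 0], [-1, 0, -0.24, 0, 0, 0, 0], [-1, 0, -0.24, 0, 0, 0, 0], [-1, 0, -0.24, 0, 0, 0, 0], [-1, 0, -0.24, 0, 0, 0, 0], [-1, 0, -0.24, 0, 0, 0, 0]]}}

```text
time_s: 57.7
tool_pos: [0.509, -0.2059, 0.2137]
ee_rot: [[0.984, -0.176, 0.0], [-0.176, -0.984, -0.0], [0.0, 0.0, -1.0]]
force: [-0.2, -0.3, -1.2]
gripper_width: 0.0175
finger_force: 15.0
```

```bash
python3 rel.py; python3 jars.py x top
```

```text
tcp [ 509.  -205.9  213.7] lid circ [ 508.2 -206.4] 21.9 2919
lid far x 529.4
crate y width 167.3
C [ 519.4 -249. ]
B4 [ 600.9 -304.3]
B3 [ 541.8 -293.7]
A2 [ 496.9 -204.4]
B1 [ 423.7 -272.5]
57.75 [ 0.5089 -0.2059  0.2137]
top 70 zt 0.0418 knob med [697.8 327.4] circ [699.7 312.9] 35.6 lid [0 0] 0
top 321 zt 0.0865 knob med [454.5 296. ] circ [455.7 296.1] 8.8 lid [454.8 294.7] 22.3
top 261 zt 0.0628 knob med [452.4 177.9] circ [453.1 177.8] 8.8 lid [453.4 178.3] 21.7
```

{"api": "apply_moves", "payload": {"series": [[-1, 0, 0, -0.08, 0, 0, 0], [-1, 0, 0, -0.16, 0, 0, 0], [-1, 0, 0, -0.24, 0, 0, 0], [-1, 0, 0, -0.32, 0, 0, 0], [-1, 0, 0, -0.4, 0, 0, 0], [-1, 0, 0, -0.48, 0, 0, 0], [-1, 0, 0, -0.56, 0, 0, 0], [-1, 0, 0, -0.64, 0, 0, 0], [-1, 0, 0, -0.7, 0, 0, 0], [-1, 0, 0, -0.7, 0, 0, 0]]}}

```text
time_s: 58.8
tool_pos: [0.5086, -0.2058, 0.1285]
ee_rot: [[0.984, -0.176, -0.002], [-0.176, -0.984, 0.001], [-0.002, -0.0, -1.0]]
force: [-0.2, -0.9, -1.2]
gripper_width: 0.0174
finger_force: 15.0
```

{"api": "apply_moves", "payload": {"series": [[-1, 0, 0, -0.08, 0, 0, 0], [-1, 0, 0, -0.16, 0, 0, 0], [-1, 0, 0, -0.24, 0, 0, 0], [-1, 0, 0, -0.3, 0, 0, 0], [-1, 0, 0, -0.34, 0, 0, 0], [-1, 0, 0, -0.365, 0, 0, 0], [-1, 0, 0, -0.38, 0, 0, 0], [-1, 0, 0, -0.385, 0, 0, 0], [-1, 0, 0, -0.388, 0, 0, 0], [-1, 0, 0, -0.388, 0, 0, 0]]}}

```text
time_s: 59.8
tool_pos: [0.509, -0.206, 0.0837]
ee_rot: [[0.984, -0.176, 0.001], [-0.176, -0.984, -0.0], [0.001, 0.0, -1.0]]
force: [-2.1, 0.3, 6.1]
gripper_width: 0.0177
finger_force: 15.6
```

{"api": "apply_moves", "payload": {"series": [[-0.3, 0, 0, 0, 0, 0, 0], [-0.3, 0, 0, 0, 0, 0, 0], [-0.3, 0, 0, 0, 0, 0, 0], [-0.3, 0, 0, 0.1, 0, 0, 0], [-0.3, 0, 0, 0.25, 0, 0, 0], [-0.3, 0, 0, 0.4, 0, 0, 0], [-0.3, 0, 0.15, 0.6, 0, 0, 0], [-0.3, 0, 0.35, 0.8, 0, 0, 0], [-0.3, 0, 0.55, 0.9, 0, 0, 0], [-0.3, 0, 0.8, 0.9, 0, 0, 0]]}}

```text
time_s: 60.8
tool_pos: [0.5096, -0.1097, 0.1937]
ee_rot: [[0.984, -0.177, 0.004], [-0.177, -0.984, -0.001], [0.004, 0.001, -1.0]]
force: [0.1, -1.0, 0.3]
gripper_width: 0.0331
finger_force: 0.0
```

{"api": "apply_moves", "payload": {"series": [[0, 0, 0.15, 0.15, 0, 0, 0], [0, 0, 0.3, 0.3, 0, 0, 0], [0, 0, 0.5, 0.5, 0, 0, 0], [0, 0, 0.7, 0.7, 0, 0, 0], [0, 0, 0.9, 0.9, 0, 0, 0], [0, 0, 1, 0.9, 0, 0, 0], [0, 0, 1, 0.9, 0, 0, 0], [0, 0, 1, 0.9, 0, 0, 0], [0, 0, 1, 0.9, 0, 0, 0], [0, 0, 1, 0.9, 0, 0, 0]]}}

```text
time_s: 61.8
tool_pos: [0.5089, 0.0093, 0.2984]
ee_rot: [[0.984, -0.177, -0.001], [-0.177, -0.984, -0.0], [-0.001, 0.0, -1.0]]
force: [-0.2, 0.2, 0.8]
gripper_width: 0.0476
finger_force: 0.0
```

{"api": "apply_moves", "payload": {"series": [[0, -0.1, 0.15, 0, 0, 0, 0], [0, -0.2, 0.3, 0, 0, 0, 0], [0, -0.3, 0.5, 0, 0, 0, 0], [0, -0.35, 0.7, 0, 0, 0, 0], [0, -0.35, 0.9, 0, 0, 0, 0], [0, -0.35, 1, 0, 0, 0, 0], [0, -0.35, 1, 0, 0, 0, 0], [0, -0.35, 1, 0, 0, 0, 0], [0, -0.35, 1, 0, 0, 0, 0], [0, -0.35, 1, 0, 0, 0, 0]]}}

```text
time_s: 62.8
tool_pos: [0.4671, 0.1293, 0.299]
ee_rot: [[0.984, -0.177, -0.0], [-0.177, -0.984, -0.0], [-0.0, 0.0, -1.0]]
force: [-0.2, 0.3, -0.4]
gripper_width: 0.048
finger_force: 0.0
```

{"api": "apply_moves", "payload": {"series": [[0, -0.1, 0.15, 0, 0, 0, 0], [0, -0.2, 0.3, 0, 0, 0, 0], [0, -0.3, 0.5, 0, 0, 0, 0], [0, -0.35, 0.7, 0, 0, 0, 0], [0, -0.35, 0.9, 0, 0, 0, 0], [0, -0.35, 1, 0, 0, 0, 0], [0, -0.35, 1, 0, 0, 0, 0], [0, -0.35, 1, 0, 0, 0, 0], [0, -0.35, 1, 0, 0, 0, 0], [0, -0.35, 1, 0, 0, 0, 0]]}}

```text
time_s: 63.8
tool_pos: [0.4251, 0.2493, 0.2992]
ee_rot: [[0.984, -0.177, 0.0], [-0.177, -0.984, -0.0], [0.0, 0.0, -1.0]]
force: [-0.3, -0.1, 0.0]
gripper_width: 0.0477
finger_force: 0.0
```

```bash
python3 jars.py pics/w7.png wrist
```

```text
63.8 [0.4251 0.2493 0.2992]
wrist 1590 zt 0.06 knob med [450.5 179.6] circ [450.3 179. ] 9.1 lid [450.2 179.2] 22.0
wrist 1848 zt 0.084 knob med [451.9 293.5] circ [451.5 293.9] 9.0 lid [451.6 293.9] 22.0
```

{"api": "apply_moves", "payload": {"series": [[0, 0.1, 0.1, -0.1, 0, 0, 0], [0, 0.2, 0.2, -0.25, 0, 0, 0], [0, 0.229, 0.3, -0.4, 0, 0, 0], [0, 0.229, 0.376, -0.6, 0, 0, 0], [0, 0.229, 0.376, -0.8, 0, 0, 0], [0, 0.229, 0.376, -1, 0, 0, 0], [0, 0.229, 0.376, -1, 0, 0, 0], [0, 0.229, 0.376, -1, 0, 0, 0], [0, 0.229, 0.376, -1, 0, 0, 0], [0, 0.229, 0.376, -1, 0, 0, 0]]}}

```text
time_s: 64.85
tool_pos: [0.4529, 0.2953, 0.1803]
ee_rot: [[0.984, -0.176, 0.002], [-0.176, -0.984, 0.001], [0.002, -0.001, -1.0]]
force: [-0.1, 0.5, -0.3]
gripper_width: 0.048
finger_force: 0.0
```

{"api": "apply_moves", "payload": {"series": [[0, 0, 0, -0.15, 0, 0, 0], [0, 0, 0, -0.3, 0, 0, 0], [0, 0, 0, -0.45, 0, 0, 0], [0, 0, 0, -0.6, 0, 0, 0], [0, 0, 0, -0.7, 0, 0, 0], [0, 0, 0, -0.78, 0, 0, 0], [0, 0, 0, -0.82, 0, 0, 0], [0, 0, 0, -0.82, 0, 0, 0], [-1, 0, 0, -0.82, 0, 0, 0], [-1, 0, 0, -0.82, 0, 0, 0]]}}

```text
time_s: 65.85
tool_pos: [0.4527, 0.2953, 0.0813]
ee_rot: [[0.984, -0.176, 0.001], [-0.176, -0.984, 0.0], [0.001, -0.001, -1.0]]
force: [-0.6, -0.4, -0.3]
gripper_width: 0.0366
finger_force: 0.0
```

{"api": "apply_moves", "payload": {"series": [[-1, 0, 0, 0, 0, 0, 0], [-1, 0, 0, 0, 0, 0, 0], [-1, 0, 0, 0, 0, 0, 0], [-1, 0, 0, 0, 0, 0, 0], [-1, 0, 0, 0.05, 0, 0, 0], [-1, 0, 0, 0.2, 0, 0, 0], [-1, 0, 0, 0.4, 0, 0, 0], [-1, 0, 0, 0.6, 0, 0, 0], [-1, 0, 0, 0.8, 0, 0, 0], [-1, 0, 0, 1, 0, 0, 0]]}}

```text
time_s: 66.85
tool_pos: [0.4521, 0.2951, 0.2019]
ee_rot: [[0.984, -0.176, -0.0], [-0.176, -0.984, -0.0], [-0.0, 0.0, -1.0]]
force: [0.1, 0.1, -1.6]
gripper_width: 0.0177
finger_force: 15.0
```

{"api": "apply_moves", "payload": {"series": [[-1, 0, -0.1, 0.06, 0, 0, 0], [-1, 0, -0.2, 0.11, 0, 0, 0], [-1, 0, -0.35, 0.11, 0, 0, 0], [-1, 0, -0.5, 0.11, 0, 0, 0], [-1, 0, -0.65, 0.11, 0, 0, 0], [-1, 0, -0.8, 0.11, 0, 0, 0], [-1, 0, -0.95, 0.11, 0, 0, 0], [-1, 0, -1, 0.11, 0, 0, 0], [-1, 0, -1, 0.11, 0, 0, 0], [-1, 0, -1, 0.11, 0, 0, 0]]}}

```text
time_s: 67.85
tool_pos: [0.4524, 0.1752, 0.2136]
ee_rot: [[0.984, -0.176, -0.0], [-0.176, -0.984, -0.0], [-0.0, 0.0, -1.0]]
force: [-0.1, -0.3, -2.0]
gripper_width: 0.0175
finger_force: 15.0
```

{"api": "apply_moves", "payload": {"series": [[-1, 0, -0.1, 0, 0, 0, 0], [-1, 0, -0.25, 0, 0, 0, 0], [-1, 0, -0.4, 0, 0, 0, 0], [-1, 0, -0.55, 0, 0, 0, 0], [-1, 0, -0.7, 0, 0, 0, 0], [-1, 0, -0.85, 0, 0, 0, 0], [-1, 0, -1, 0, 0, 0, 0], [-1, 0, -1, 0, 0, 0, 0], [-1, 0, -1, 0, 0, 0, 0], [-1, 0, -1, 0, 0, 0, 0]]}}

```text
time_s: 68.85
tool_pos: [0.4524, 0.0556, 0.2139]
ee_rot: [[0.984, -0.175, -0.0], [-0.175, -0.984, -0.0], [-0.0, 0.0, -1.0]]
force: [0.7, -0.2, -2.7]
gripper_width: 0.0172
finger_force: 15.0
```

{"api": "apply_moves", "payload": {"series": [[-1, 0, -0.1, 0, 0, 0, 0], [-1, 0, -0.25, 0, 0, 0, 0], [-1, 0, -0.4, 0, 0, 0, 0], [-1, 0, -0.55, 0, 0, 0, 0], [-1, 0, -0.7, 0, 0, 0, 0], [-1, 0, -0.85, 0, 0, 0, 0], [-1, 0, -1, 0, 0, 0, 0], [-1, 0, -1, 0, 0, 0, 0], [-1, 0, -1, 0, 0, 0, 0], [-1, 0, -1, 0, 0, 0, 0]]}}

```text
time_s: 69.85
tool_pos: [0.4523, -0.0644, 0.2139]
ee_rot: [[0.984, -0.176, -0.0], [-0.176, -0.984, 0.0], [-0.0, -0.0, -1.0]]
force: [-0.4, -0.8, -2.6]
gripper_width: 0.0175
finger_force: 15.0
```

{"api": "apply_moves", "payload": {"series": [[-1, 0, -0.1, 0, 0, 0, 0], [-1, 0, -0.25, 0, 0, 0, 0], [-1, 0, -0.4, 0, 0, 0, 0], [-1, 0, -0.55, 0, 0, 0, 0], [-1, 0, -0.7, 0, 0, 0, 0], [-1, -0.05, -0.85, 0, 0, 0, 0], [-1, -0.1, -1, 0, 0, 0, 0], [-1, -0.1, -1, 0, 0, 0, 0], [-1, -0.1, -1, 0, 0, 0, 0], [-1, -0.1, -1, 0, 0, 0, 0]]}}

```text
time_s: 70.85
tool_pos: [0.4406, -0.1843, 0.2139]
ee_rot: [[0.984, -0.175, -0.0], [-0.175, -0.984, 0.0], [-0.0, -0.0, -1.0]]
force: [0.1, -0.1, -3.3]
gripper_width: 0.0177
finger_force: 15.0
```

{"api": "apply_moves", "payload": {"series": [[-1, -0.02, -0.1, 0, 0, 0, 0], [-1, -0.039, -0.25, 0, 0, 0, 0], [-1, -0.039, -0.4, 0, 0, 0, 0], [-1, -0.039, -0.55, 0, 0, 0, 0], [-1, -0.039, -0.7, 0, 0, 0, 0], [-1, -0.039, -0.744, 0, 0, 0, 0], [-1, -0.039, -0.744, 0, 0, 0, 0], [-1, -0.039, -0.744, 0, 0, 0, 0], [-1, -0.039, -0.744, 0, 0, 0, 0], [-1, -0.039, -0.744, 0, 0, 0, 0]]}}

```text
time_s: 71.85
tool_pos: [0.4358, -0.2736, 0.214]
ee_rot: [[0.985, -0.175, 0.0], [-0.175, -0.985, -0.0], [0.0, 0.0, -1.0]]
force: [-0.2, -0.1, -2.0]
gripper_width: 0.0176
finger_force: 15.0
```

```bash
python3 rel.py | head -3; python3 jars.py x top
```

```text
tcp [ 435.8 -273.6  214. ] lid circ [ 435.4 -274.6] 21.7 2903
lid far x 456.4
crate y width 167.1
71.9 [ 0.4358 -0.2737  0.214 ]
top 71 zt 0.0426 knob med [698.6 327.9] circ [698.6 313.2] 36.3 lid [0 0] 0
top 261 zt 0.0633 knob med [452.4 177.9] circ [452.4 177.7] 8.7 lid [453.  178.2] 21.7
```

{"api": "apply_moves", "payload": {"series": [[-1, -0.005, 0, -0.06, 0, 0, 0], [-1, -0.005, 0, -0.12, 0, 0, 0], [-1, -0.005, 0, -0.18, 0, 0, 0], [-1, -0.005, 0, -0.24, 0, 0, 0], [-1, -0.005, 0, -0.3, 0, 0, 0], [-1, -0.005, 0, -0.35, 0, 0, 0], [-1, -0.005, 0, -0.39, 0, 0, 0], [-1, -0.005, 0, -0.42, 0, 0, 0], [-1, -0.005, 0, -0.43, 0, 0, 0], [-1, -0.005, 0, -0.43, 0, 0, 0]]}}

```text
time_s: 72.95
tool_pos: [0.4351, -0.2741, 0.1621]
ee_rot: [[0.984, -0.176, -0.0], [-0.176, -0.984, 0.0], [-0.0, -0.0, -1.0]]
force: [-1.3, 0.5, -1.9]
gripper_width: 0.0174
finger_force: 15.0
```

{"api": "apply_moves", "payload": {"series": [[-1, 0, 0, -0.1, 0, 0, 0], [-1, 0, 0, -0.2, 0, 0, 0], [-1, 0, 0, -0.3, 0, 0, 0], [-1, 0, 0, -0.4, 0, 0, 0], [-1, 0, 0, -0.5, 0, 0, 0], [-1, 0, 0, -0.57, 0, 0, 0], [-1, 0, 0, -0.62, 0, 0, 0], [-1, 0, 0, -0.645, 0, 0, 0], [-1, 0, 0, -0.655, 0, 0, 0], [-1, 0, 0, -0.658, 0, 0, 0]]}}

```text
time_s: 73.95
tool_pos: [0.4352, -0.2742, 0.0839]
ee_rot: [[0.984, -0.176, 0.0], [-0.176, -0.984, -0.0], [0.0, 0.0, -1.0]]
force: [-2.3, 0.5, 5.3]
gripper_width: 0.0178
finger_force: 15.7
```

{"api": "apply_moves", "payload": {"series": [[-0.3, 0, 0, 0, 0, 0, 0], [-0.3, 0, 0, 0, 0, 0, 0], [-0.3, 0, 0, 0, 0, 0, 0], [-0.3, 0, 0, 0.1, 0, 0, 0], [-0.3, 0, 0, 0.25, 0, 0, 0], [-0.3, 0, 0, 0.4, 0, 0, 0], [-0.3, 0, 0.15, 0.6, 0, 0, 0], [-0.3, 0, 0.35, 0.8, 0, 0, 0], [-0.3, 0, 0.55, 0.9, 0, 0, 0], [-0.3, 0, 0.8, 0.9, 0, 0, 0]]}}

```text
time_s: 74.95
tool_pos: [0.4357, -0.1779, 0.1938]
ee_rot: [[0.984, -0.177, 0.003], [-0.177, -0.984, -0.002], [0.004, 0.002, -1.0]]
force: [0.6, 0.3, 0.3]
gripper_width: 0.033
finger_force: 0.0
```

{"api": "apply_moves", "payload": {"series": [[0, 0, 0.15, 0.15, 0, 0, 0], [0, 0, 0.3, 0.3, 0, 0, 0], [0, 0, 0.5, 0.5, 0, 0, 0], [0, 0, 0.7, 0.7, 0, 0, 0], [0, 0, 0.9, 0.9, 0, 0, 0], [0, 0, 1, 0.9, 0, 0, 0], [0, 0, 1, 0.9, 0, 0, 0], [0, 0, 1, 0.9, 0, 0, 0], [0, 0, 1, 0.9, 0, 0, 0], [0, 0, 1, 0.9, 0, 0, 0]]}}

```text
time_s: 75.95
tool_pos: [0.435, -0.0588, 0.2987]
ee_rot: [[0.984, -0.177, -0.001], [-0.177, -0.984, 0.0], [-0.001, 0.0, -1.0]]
force: [-0.6, 0.4, 0.3]
gripper_width: 0.0473
finger_force: 0.0
```

{"api": "apply_moves", "payload": {"series": [[0, 0, 0.15, 0, 0, 0, 0], [0, 0, 0.3, 0, 0, 0, 0], [0, 0, 0.5, 0, 0, 0, 0], [0, 0, 0.7, 0, 0, 0, 0], [0, 0, 0.9, 0, 0, 0, 0], [0, 0, 1, 0, 0, 0, 0], [0, 0, 1, 0, 0, 0, 0], [0, 0, 1, 0, 0, 0, 0], [0, 0, 1, 0, 0, 0, 0], [0, 0, 1, 0, 0, 0, 0]]}}

```text
time_s: 76.95
tool_pos: [0.4352, 0.0612, 0.2993]
ee_rot: [[0.984, -0.177, -0.0], [-0.177, -0.984, -0.0], [-0.0, 0.0, -1.0]]
force: [-0.8, -0.0, 0.2]
gripper_width: 0.0475
finger_force: 0.0
```

{"api": "apply_moves", "payload": {"series": [[0, -0.05, 0.15, 0, 0, 0, 0], [0, -0.1, 0.3, 0, 0, 0, 0], [0, -0.15, 0.5, 0, 0, 0, 0], [0, -0.17, 0.7, 0, 0, 0, 0], [0, -0.17, 0.9, 0, 0, 0, 0], [0, -0.17, 0.98, 0, 0, 0, 0], [0, -0.17, 0.98, 0, 0, 0, 0], [0, -0.17, 0.98, 0, 0, 0, 0], [0, -0.17, 0.98, 0, 0, 0, 0], [0, -0.17, 0.98, 0, 0, 0, 0]]}}

```text
time_s: 77.95
tool_pos: [0.4149, 0.1788, 0.2994]
ee_rot: [[0.984, -0.177, 0.0], [-0.177, -0.984, -0.0], [0.0, 0.0, -1.0]]
force: [1.6, -0.1, 0.8]
gripper_width: 0.048
finger_force: 0.0
```

```bash
python3 jars.py pics/w8.png wrist
python3 - <<'E'
from h import *
im,d,W=cloud('wrist'); x,y,z=W[...,0],W[...,1],W[...,2]
m=(z>.014)&(z<.03)&(abs(x-.504)<.12)&(abs(y+.01)<.09); p=W[m]*1000
print(len(p),cv2.minAreaRect(p[:,:2].astype(np.float32)))
E
```

```text
77.95 [0.4149 0.1788 0.2994]
wrist 1508 zt 0.06 knob med [450.2 178.8] circ [450.  179.1] 8.9 lid [449.9 178.8] 21.7
2625 ((499.3868103027344, -9.46108627319336), (163.8540802001953, 106.5928955078125), 1.459700107574463)
```

{"api": "apply_moves", "payload": {"series": [[0, 0.1, 0.005, -0.1, 0, 0, 0], [0, 0.2, 0.005, -0.25, 0, 0, 0], [0, 0.302, 0.005, -0.4, 0, 0, 0], [0, 0.302, 0.005, -0.6, 0, 0, 0], [0, 0.302, 0.005, -0.8, 0, 0, 0], [0, 0.302, 0.005, -1, 0, 0, 0], [0, 0.302, 0.005, -1, 0, 0, 0], [0, 0.302, 0.005, -1, 0, 0, 0], [0, 0.302, 0.005, -1, 0, 0, 0], [0, 0.302, 0.005, -1, 0, 0, 0]]}}

```text
time_s: 79.05
tool_pos: [0.4515, 0.1802, 0.1803]
ee_rot: [[0.984, -0.176, 0.002], [-0.176, -0.984, 0.0], [0.002, -0.001, -1.0]]
force: [-0.1, 0.5, 0.1]
gripper_width: 0.0477
finger_force: 0.0
```

{"api": "apply_moves", "payload": {"series": [[0, 0, 0, -0.2, 0, 0, 0], [0, 0, 0, -0.4, 0, 0, 0], [0, 0, 0, -0.55, 0, 0, 0], [0, 0, 0, -0.7, 0, 0, 0], [0, 0, 0, -0.85, 0, 0, 0], [0, 0, 0, -0.95, 0, 0, 0], [0, 0, 0, -1, 0, 0, 0], [0, 0, 0, -1, 0, 0, 0], [-1, 0, 0, -1, 0, 0, 0], [-1, 0, 0, -1, 0, 0, 0]]}}

```text
time_s: 80.05
tool_pos: [0.4514, 0.1802, 0.06]
ee_rot: [[0.984, -0.176, 0.001], [-0.176, -0.984, 0.0], [0.001, -0.0, -1.0]]
force: [0.4, 0.7, 0.7]
gripper_width: 0.0365
finger_force: 0.0
```

{"api": "apply_moves", "payload": {"series": [[-1, 0, 0, 0, 0, 0, 0], [-1, 0, 0, 0, 0, 0, 0], [-1, 0, 0, 0, 0, 0, 0], [-1, 0, 0, 0, 0, 0, 0], [-1, 0, 0, 0.05, 0, 0, 0], [-1, 0, 0, 0.15, 0, 0, 0], [-1, 0, 0, 0.3, 0, 0, 0], [-1, 0, 0, 0.45, 0, 0, 0], [-1, 0, 0, 0.5, 0, 0, 0], [-1, 0, 0, 0.5, 0, 0, 0]]}}

```text
time_s: 81.05
tool_pos: [0.4513, 0.1802, 0.1204]
ee_rot: [[0.984, -0.176, 0.002], [-0.176, -0.984, 0.0], [0.002, -0.001, -1.0]]
force: [0.4, -0.8, -2.1]
gripper_width: 0.0176
finger_force: 15.0
```

{"api": "apply_moves", "payload": {"series": [[-1, 0, -0.1, 0, 0, 0, 0], [-1, 0.1, -0.25, 0, 0, 0, 0], [-1, 0.2, -0.4, 0, 0, 0, 0], [-1, 0.3, -0.55, 0, 0, 0, 0], [-1, 0.4, -0.7, 0, 0, 0, 0], [-1, 0.44, -0.85, 0, 0, 0, 0], [-1, 0.44, -1, 0, 0, 0, 0], [-1, 0.44, -1, 0, 0, 0, 0], [-1, 0.44, -1, 0, 0, 0, 0], [-1, 0.44, -1, 0, 0, 0, 0]]}}

```text
time_s: 82.05
tool_pos: [0.5035, 0.0604, 0.119]
ee_rot: [[0.984, -0.176, -0.001], [-0.176, -0.984, -0.0], [-0.001, 0.0, -1.0]]
force: [0.9, -0.3, -1.6]
gripper_width: 0.0179
finger_force: 15.0
```

{"api": "apply_moves", "payload": {"series": [[-1, 0, -0.15, 0, 0, 0, 0], [-1, 0, -0.3, 0, 0, 0, 0], [-1, 0, -0.45, 0, 0, 0, 0], [-1, 0, -0.585, 0, 0, 0, 0], [-1, 0, -0.585, -0.1, 0, 0, 0], [-1, 0, -0.585, -0.2, 0, 0, 0], [-1, 0, -0.585, -0.3, 0, 0, 0], [-1, 0, -0.585, -0.4, 0, 0, 0], [-1, 0, -0.585, -0.46, 0, 0, 0], [-1, 0, -0.585, -0.48, 0, 0, 0]]}}

```text
time_s: 83.05
tool_pos: [0.5034, -0.0098, 0.0606]
ee_rot: [[0.984, -0.176, -0.002], [-0.176, -0.984, 0.0], [-0.002, 0.0, -1.0]]
force: [0.8, 0.1, -1.0]
gripper_width: 0.0178
finger_force: 15.0
```

{"api": "apply_moves", "payload": {"series": [[-1, 0, 0, -0.005, 0, 0, 0], [-1, 0, 0, -0.01, 0, 0, 0], [-1, 0, 0, -0.014, 0, 0, 0], [-1, 0, 0, -0.018, 0, 0, 0], [-1, 0, 0, -0.02, 0, 0, 0], [-1, 0, 0, -0.022, 0, 0, 0], [-1, 0, 0, -0.024, 0, 0, 0], [-1, 0, 0, -0.024, 0, 0, 0], [-1, 0, 0, -0.024, 0, 0, 0], [-1, 0, 0, -0.024, 0, 0, 0]]}}

```text
time_s: 84.05
tool_pos: [0.504, -0.0103, 0.0595]
ee_rot: [[0.984, -0.176, 0.001], [-0.176, -0.984, -0.0], [0.001, 0.0, -1.0]]
force: [-1.9, -1.6, 7.8]
gripper_width: 0.0175
finger_force: 15.0
```

{"api": "apply_moves", "payload": {"series": [[-0.3, 0, 0, 0, 0, 0, 0], [-0.3, 0, 0, 0, 0, 0, 0], [-0.3, 0, 0, 0, 0, 0, 0], [-0.3, 0, 0, 0.1, 0, 0, 0], [-0.3, 0, 0, 0.3, 0, 0, 0], [-0.3, 0, 0, 0.5, 0, 0, 0], [-0.3, 0, 0, 0.7, 0, 0, 0], [-0.3, 0, 0, 0.9, 0, 0, 0], [-0.3, 0, 0, 1, 0, 0, 0], [-0.3, 0, 0, 1, 0, 0, 0]]}}

```text
time_s: 85.05
tool_pos: [0.5043, -0.0102, 0.1805]
ee_rot: [[0.984, -0.176, 0.003], [-0.176, -0.984, -0.001], [0.003, -0.0, -1.0]]
force: [0.5, -0.4, 0.0]
gripper_width: 0.0332
finger_force: 0.0
```

{"api": "apply_moves", "payload": {"series": [[0, -0.2, -0.2, 0.2, 0, 0, 0], [0, -0.4, -0.4, 0.4, 0, 0, 0], [0, -0.5, -0.6, 0.6, 0, 0, 0], [0, -0.6, -0.8, 0.8, 0, 0, 0], [0, -0.6, -1, 1, 0, 0, 0], [0, -0.6, -1, 1, 0, 0, 0], [0, -0.6, -1, 1, 0, 0, 0], [0, -0.6, -1, 1, 0, 0, 0], [0, -0.6, -1, 1, 0, 0, 0], [0, -0.6, -1, 1, 0, 0, 0]]}}

```text
time_s: 86.05
tool_pos: [0.4317, -0.1295, 0.2981]
ee_rot: [[0.985, -0.175, -0.001], [-0.175, -0.985, 0.001], [-0.001, -0.0, -1.0]]
force: [0.8, -0.1, -1.0]
gripper_width: 0.0474
finger_force: 0.0
```

Run:
```python
from h import *
a=optics.capture('wrist')[0]; b=optics.capture('side')[0]
cv2.imwrite('pics/fin.png',cv2.resize(np.vstack([a,b]),None,fx=.62,fy=.62,interpolation=cv2.INTER_AREA)[...,::-1])
```

```text
(no output)
```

View pics/fin.png

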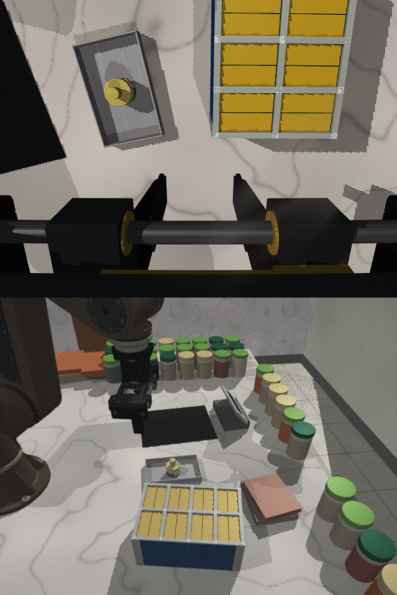

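The mat is empty, the short jar stands upright in the tray (px (118,92)), all the visible flaps are shut and the robot is clear.

```bash
python3 -c "
from rig import env
print(env.finish_job())"
```

```text
the job is handed in; nothing more can be done
None
```

I lowered all four full-height jars onto the floors of empty crate cells, one to a cell, stood the single short jar upright in the tray, and handed the job in at about 86 s; no verdict came back.

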